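# Flush the dosing spouts and hang them to drain

## Task

Finish rinsing the sauce filler's dosing spouts. First, with all of them still plugged into the rinse manifold, give the pump lever four full strokes, right down and right back up each time. Then release every spout by pushing its fitting's collar in while you draw the spout out, and leave them all in the wire basket, which must hang inside the steel pan by its bent lip over the pan's rim; leave the other things on the bench where they are.

Things in the scene. Friction and masses are not known exactly. Their poses are not given: they have to be found in the camera images.
- station: rinse station fixed to the bench: steel drip tray with, from its right (-y) end, a manifold bar carrying four upright push-in fittings in a row, then a hand-lever pump with a white tank (top 141 mm high) behind. Origin on the bench; z up, y along the row towards the pump, x away from the robot. Fittings at local x = 0, y = -125, -75, -25, +25 mm. Manifold top 57 mm high.
- lever (a joint): pump lever angle, rad: 0 = right up (spring-returned rest), 0.75 = right down on its stop; a full stroke goes past 0.67 and back under 0.08. Hinged about station y at station (60, 125, 165) mm, it points along station -x: 0.55 rad above level at 0, 0.20 rad below level at 0.75. About 3 N on the grip starts it, 9 N holds it down. Push it down from above; it springs back by itself.
- lever_grip (a point): on the axis of the lever's round rubber grip (24 mm thick, from 115 to 215 mm from the pivot), 165 mm from the pivot; moves with the lever. At rest the tip stands 280 mm above the bench, the tallest thing here
- pan: open steel pan (one-sixth gastronorm), fixed to the bench. Origin at the centre of its underside, z up, x along its longer side. 176 (x) x 162 (y) mm over the rim, inside 156 x 142 mm, rim top 100 mm high, floor 3 mm. The rim is a flat flange, 10 mm from its inner to its outer edge.
- basket: hook-on wire basket, loose, about 0.28 kg, open top, starts standing on the bench. Origin at the centre of its underside, z up. Tray 80 (x) x 120 (y) mm, 50 mm deep, inside 74 x 114, floor 3 mm. On its -x side a back plate 70 mm wide rises and bends out and down into a lip. Hung on the pan's rim its underside is about 37 mm above the pan's. Any of the pan's four sides will do.
- basket_grip (a point): centre of the black plastic grip block on top of the lip, 12 (x) x 50 (y) x 36 (z) mm, at local (-47.5, 0, 84) mm of the basket. Right below it is the slot that takes the rim: 15 mm wide in x (local -55 to -40), roof at local z = 63 mm, outer lip down to z = 45 mm.
- spout1: dosing spout, may be absent: rigid steel tube 16 mm in diameter, 72 mm long, 56 to 98 g. Origin at mid-length, z towards its outlet end (last 10 mm taper to 11 mm). Its other end has a groove that the fitting's jaws grip. Starts upright, home in fitting 1: origin 6 mm above port1, 42 mm of it showing above the resting collar.
- port1 (a point): centre of the top face of fitting 1's release collar at rest (87 mm above the bench)
- collar1 (a joint): how far fitting 1's release collar (grey ring round the spout, 38 mm across, bore 18.6 mm, standing proud of the fitting) is pushed down, m: 0 = out, sprung; 0.006 = fully in. 3 N at first, 11 N fully in. From 0.005 the jaws free the spout; less grips it. Fingertips beside the spout can hold the ring in and grip the spout; after 3 mm of rise the jaws cannot catch it.
- spout2: dosing spout, may be absent: rigid steel tube 16 mm in diameter, 72 mm long, 56 to 98 g. Origin at mid-length, z towards its outlet end (last 10 mm taper to 11 mm). Its other end has a groove that the fitting's jaws grip. Starts upright, home in fitting 2: origin 6 mm above port2, 42 mm of it showing above the resting collar.
- port2 (a point): centre of the top face of fitting 2's release collar at rest (87 mm above the bench)
- collar2 (a joint): how far fitting 2's release collar (grey ring round the spout, 38 mm across, bore 18.6 mm, standing proud of the fitting) is pushed down, m: 0 = out, sprung; 0.006 = fully in. 3 N at first, 11 N fully in. From 0.005 the jaws free the spout; less grips it. Fingertips beside the spout can hold the ring in and grip the spout; after 3 mm of rise the jaws cannot catch it.
- spout3: dosing spout, may be absent: rigid steel tube 16 mm in diameter, 72 mm long, 56 to 98 g. Origin at mid-length, z towards its outlet end (last 10 mm taper to 11 mm). Its other end has a groove that the fitting's jaws grip. Starts upright, home in fitting 3: origin 6 mm above port3, 42 mm of it showing above the resting collar.
- port3 (a point): centre of the top face of fitting 3's release collar at rest (87 mm above the bench)
- collar3 (a joint): how far fitting 3's release collar (grey ring round the spout, 38 mm across, bore 18.6 mm, standing proud of the fitting) is pushed down, m: 0 = out, sprung; 0.006 = fully in. 3 N at first, 11 N fully in. From 0.005 the jaws free the spout; less grips it. Fingertips beside the spout can hold the ring in and grip the spout; after 3 mm of rise the jaws cannot catch it.
- spout4: dosing spout, may be absent: rigid steel tube 16 mm in diameter, 72 mm long, 56 to 98 g. Origin at mid-length, z towards its outlet end (last 10 mm taper to 11 mm). Its other end has a groove that the fitting's jaws grip. Starts upright, home in fitting 4: origin 6 mm above port4, 42 mm of it showing above the resting collar.
- port4 (a point): centre of the top face of fitting 4's release collar at rest (87 mm above the bench)
- collar4 (a joint): how far fitting 4's release collar (grey ring round the spout, 38 mm across, bore 18.6 mm, standing proud of the fitting) is pushed down, m: 0 = out, sprung; 0.006 = fully in. 3 N at first, 11 N fully in. From 0.005 the jaws free the spout; less grips it. Fingertips beside the spout can hold the ring in and grip the spout; after 3 mm of rise the jaws cannot catch it.
- dish1: foil-covered meal dish, 104 x 158 mm, 40 mm tall, nearest the robot; bystander, to be left where it is. Origin at the centre of its underside
- label_roll: roll of paper labels, 72 mm across, 50 mm tall; bystander, to be left where it is. Origin at the centre of its underside
- sauce_tub: clear sauce tub with a white lid, 76 mm across, 75 mm tall; bystander, to be left where it is. Origin at the centre of its underside
- squeeze_bottle: white squeeze bottle, 56 mm across, 170 mm tall; bystander, to be left where it is. Origin at the centre of its underside
- spatula: spatula 260 mm long lying at the back; bystander, to be left where it is. Origin midway along
Mind the look-alikes: they are no part of the job. What is shaped like the basket but red is not meant.

How it is judged:
On the way, in this order (a step that is already met when the one before it is completed fails the run):
1. first stroke: lever pushed right down, with every spout still home in its fitting (value of joint lever above 0.67 rad and z of spout1 in the frame of port1 below 0.011 m and horizontal distance between spout1 and port1 below 0.008 m and z of spout2 in the frame of port2 below 0.011 m and horizontal distance between spout2 and port2 below 0.008 m and z of spout3 in the frame of port3 below 0.011 m and horizontal distance between spout3 and port3 below 0.008 m and z of spout4 in the frame of port4 below 0.011 m and horizontal distance between spout4 and port4 below 0.008 m), for 0.05 s.
2. first stroke: lever let right back up, with every spout still home in its fitting (value of joint lever below 0.08 rad and z of spout1 in the frame of port1 below 0.011 m and horizontal distance between spout1 and port1 below 0.008 m and z of spout2 in the frame of port2 below 0.011 m and horizontal distance between spout2 and port2 below 0.008 m and z of spout3 in the frame of port3 below 0.011 m and horizontal distance between spout3 and port3 below 0.008 m and z of spout4 in the frame of port4 below 0.011 m and horizontal distance between spout4 and port4 below 0.008 m), for 0.05 s.
3. second stroke: lever pushed right down, with every spout still home in its fitting (all of step 1), for 0.05 s.
4. second stroke: lever let right back up, with every spout still home in its fitting (all of step 2), for 0.05 s.
5. third stroke: lever pushed right down, with every spout still home in its fitting (all of step 3), for 0.05 s.
6. third stroke: lever let right back up, with every spout still home in its fitting (all of step 4), for 0.05 s.
7. fourth stroke: lever pushed right down, with every spout still home in its fitting (all of step 5), for 0.05 s.
8. fourth stroke: lever let right back up, with every spout still home in its fitting (all of step 6), for 0.05 s.
At the end, for the whole second after the job is handed in: The basket hangs upright (within 0.2 rad) inside the pan, lip over the rim: underside 28 to 45 mm above the pan's, centre within 60 mm each way. The middle of every spout present is within the basket's walls, at most 55 mm above its underside; all at rest; lever up (under 0.08) (z of basket in the frame of pan between 0.028 and 0.045 m and angle between basket's own z axis and vertical below 0.2 rad and x of basket in the frame of pan between -0.06 and 0.06 m and y of basket in the frame of pan between -0.06 and 0.06 m and linear speed of basket below 0.02 m/s and value of joint lever below 0.08 rad and x of spout1 in the frame of basket between -0.04 and 0.04 m and y of spout1 in the frame of basket between -0.06 and 0.06 m and z of spout1 in the frame of basket between 0 and 0.055 m and linear speed of each of spout1, spout2, spout3, spout4 below 0.03 m/s and x of spout2 in the frame of basket between -0.04 and 0.04 m and y of spout2 in the frame of basket between -0.06 and 0.06 m and z of spout2 in the frame of basket between 0 and 0.055 m and x of spout3 in the frame of basket between -0.04 and 0.04 m and y of spout3 in the frame of basket between -0.06 and 0.06 m and z of spout3 in the frame of basket between 0 and 0.055 m and x of spout4 in the frame of basket between -0.04 and 0.04 m and y of spout4 in the frame of basket between -0.06 and 0.06 m and z of spout4 in the frame of basket between 0 and 0.055 m); the robot touches nothing.
It fails at once if a bystander (dish, label roll, tub, bottle or spatula) is moved more than 4 cm (distance of any of dish1, label_roll, sauce_tub, squeeze_bottle, spatula from where it was at the start of the episode above 0.04 m).
Of spout1, spout2, spout3, spout4 only 3 to 4 are there at a start; the rules pass over those that are not, and their reading is None.
At some moment in a run one of basket may be knocked a few centimetres aside while the robot is not near it.
Once in a run the grip may slacken for a moment while it holds something.
It also fails if it takes over 210 s, if anything falls off the work surface, if the arm or the gripper's body presses on something with over 40 N, if the wrist force passes 120 N, or if a joint passes its speed limit or range.

## Robot

A 6-joint arm with a two-finger parallel gripper is mounted at the origin on the work surface. World frame = base frame: x ahead of the robot, y to its left, z up, the work surface at z = 0. Lengths are in m, angles in rad, forces in N, time in s.
With the tool pointing down it reaches from about 0.375 to 0.825 m from the base axis. Payload 5.5 kg.
Tool frame: the origin (TCP) lies at the very end of the fingers, on their centre line; the grasp point (between the pads) lies 19 mm behind it (bot.grip_point_offset is the distance from the TCP to the grasp point, in m); y points along the fingers, z is the direction in which the jaws open and shut, and the axes are right-handed (so a half turn about y gives the same grasp; the last joint's range is limited). The gripper opens to 85 mm and grips with 20 to 120 N. Pads are 22 mm wide; open, the fingers measure 114 mm over their backs; the gripper's body (76 mm by 85 mm) begins 54 mm behind the grasp point. The pads swing forward as they close: fully open they stand 13 mm farther back than shut.
Start: joints at [-1.106, 0.314, -0.047, 1.21, 0, 1.571], TCP at [0.269, -0.536, 0.231] pointing down, gripper open.
Joint ranges: [-2.67, 2.67], [-0.69, 1.73], [-1.03, 1.25], [-2.08, 2.16], [-1.42, 1.45], [-3.14, 3.14]. Speed limits (rad/s): [2.39, 2.39, 3.01, 3.14, 3.14, 3.14].

## Interface

Orientations are given as a rotation vector (axis times angle).
In Python, from plant import bot gives the robot as it stands.
- The arm moves only by the tool step_arm, never from a script. Its argument "increments" is a list of rows, each a list of 3 entries, a list of its own where there are three numbers: the shift along the tool's x, y, z as a fraction of full scale, then the turn, a rotation vector about the tool's x, y, z as a fraction of full scale, then the gripper's target within -1 to 1 (shut at 1, half-way at 0, fully open at -1). A call has exactly 5 rows; each row is the pose to reach, as a shift and turn from the pose measured when the call began, along the tool's axes at that moment, turning the shorter way round; what a row does not reach only later rows make up. Full scale, the value 1, is 0.8 m for a shift and pi rad for a turn. A row lasts 1/10 s, in which the tool goes at most 50 mm and 8.59 degrees, less where a joint would pass 70% of its speed; a pose out of reach is approached as far as the arm can. A call with a number of a shift or a turn outside -1 to 1 is refused whole. A call with a gripper value outside its range is refused whole. The fingers move at their own pace and stop on an object; "force" is the grip in N (left out, the last holds). Time passes only in rows, so rows that repeat a pose let the fingers close, or fill a call up. It gives the time, the measured TCP pose, the force and the opening at its end, in the units of the state.
- bot.observe(): the state, without advancing time (a new reading comes with each control period).
- bot.read_camera(name): name is "side" or "top"; returns a dict with "img" (400x640x3 uint8, red, green, blue), "vertical_fov" (degrees; the focal length in pixels is half the picture's height over the tangent of half this angle, whatever the lens; pixels are square), "cx", "cy" (the principal point, pixels), "R" (3x3) and "t" (3): a world point X has camera coordinates R X + t. Camera axes: x right, y down, z forward; pixel columns grow to the right and rows downward; lengths in m; the calibration is good to about 2 mm. A picture is of the moment at which its call begins. There is no depth.
- bot.close_job(): hands the job in, once; it reports no verdict.
The state is a dict: "clock": time; "joints": joint angles; "qvel": joint speeds; "tau": joint torques, N m; "eef_pos": TCP position; "tool_rot": TCP orientation; "contact_force": force on the tool from outside, world axes, zero at the start; "torque": the same for the moment, N m; "grip_width": finger opening in m.
Only numpy, scipy, OpenCV 4.12 (cv2) and the standard library are available. Lean on these libraries where they do the work, as an engineer would, in place of code of your own. Each camera call takes 0.05 s, during which the arm holds its last target. There are 200 camera calls.

## Working session

There is one attempt and no reset: what is moved stays moved. The work goes in short steps, Python scripts to look and compute and a tool call to move; the robot and the scene stay as the last step left them, time stands still between calls to the robot, and variables do not carry over. Pictures are saved under pics/ and viewed, about 12 in all and at most 16, crops included, and the job is handed in when it is done.

Besides the shell and the picture viewer there is one more tool, called after ">>>" as a command line: name --argument value ..., lists and objects as JSON in quotes. step_arm: Moves the arm, as the interface text tells. Its arguments: {"type":"object","properties":{"increments":{"type":"array"},"force":{"type":"number"}},"required":["increments"]}

```bash
ls; mkdir -p pics; python3 - <<'E'
from plant import bot
import cv2,numpy as np,json
print(bot.observe(), bot.grip_point_offset)
for n in("side","top"):
    c=bot.read_camera(n); cv2.imwrite(f"pics/{n}0.png",c["img"][:,:,::-1]); print(n,{k:(np.round(v,4).tolist() if hasattr(v,'tolist') else v) for k,v in c.items() if k!="img"})
E
```

```text
pics
{'clock': 0.0, 'joints': array([-1.10600863e+00,  3.14257432e-01, -4.80585760e-02,  1.21019134e+00,
        2.18851153e-05,  1.57075653e+00]), 'qvel': array([ 0.00102567, -0.00035183,  0.00089491, -0.00111656, -0.00095336,
       -0.00028137]), 'tau': array([-1.66469617e-03, -5.39585602e+01,  3.39751232e+01,  1.92463218e-02,
       -2.95550381e-04, -9.05012854e-06]), 'eef_pos': array([ 0.26869262, -0.53584089,  0.23042472]), 'tool_rot': array([-0.46498261,  1.96461043, -1.96124163]), 'contact_force': array([-0.05341558,  0.25962727, -1.22543167]), 'torque': array([-0.02297566, -0.04814952,  0.01806835]), 'grip_width': 0.08514451327094474} 0.0187
side {'vertical_fov': 55.29321501576429, 'cx': 319.19971333951935, 'cy': 205.40908702222853, 'R': [[-0.7864, -0.6177, -0.002], [-0.4413, 0.5641, -0.6978], [0.4322, -0.5479, -0.7163]], 't': [0.4085, 0.3421, 0.9271]}
top {'vertical_fov': 52.82831055547739, 'cx': 323.0352947277048, 'cy': 198.6241630751472, 'R': [[0.0006, -1.0, 0.0053], [-0.9833, -0.0016, -0.1819], [0.1819, -0.0051, -0.9833]], 't': [-0.0265, 0.5563, 1.1863]}
```

View pics/top0.png

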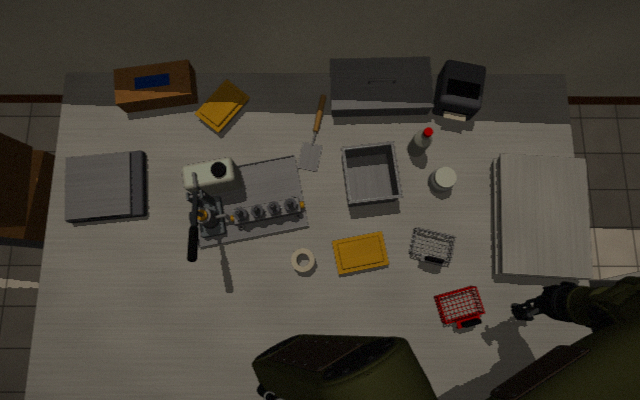

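View pics/side0.png

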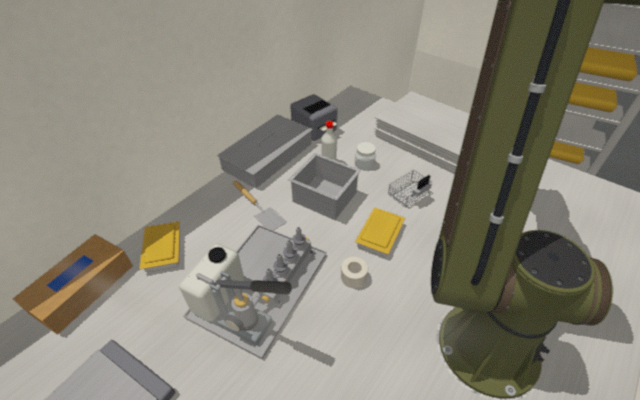

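The top view shows the station at about (250,200) with the pump at its +y end and the lever grip at (193,243). The pan is at (371,174), the grey basket at (432,245) and a red look-alike at (460,305). The grey one is meant, since the red is explicitly excluded. Next I'll enlarge the station and basket.

```bash
cat > h.py <<'E'
import numpy as np,cv2
from plant import bot
from scipy.spatial.transform import Rotation as Ro
def cam(n):
    c=bot.read_camera(n); c["n"]=n; c["f"]=200/np.tan(np.radians(c["vertical_fov"])/2); return c
def ray(c,p):
    d=np.array([(p[0]-c["cx"])/c["f"],(p[1]-c["cy"])/c["f"],1]); R=np.array(c["R"]); return -R.T@c["t"],R.T@d
def onz(c,p,z):
    o,d=ray(c,p); return o+d*(z-o[2])/d[2]
def proj(c,X):
    q=np.array(c["R"])@np.asarray(X)+c["t"]; return np.array([c["cx"],c["cy"]])+c["f"]*q[:2]/q[2]
def tri(cs,ps):
    A=np.zeros((3,3));b=np.zeros(3);
    for c,p in zip(cs,ps):
        o,d=ray(c,p);d/=np.linalg.norm(d);M=np.eye(3)-np.outer(d,d);A+=M;b+=M@o
    return np.linalg.solve(A,b)
def crop(c,x0,y0,x1,y1,s):
    return cv2.resize(c["img"][y0:y1,x0:x1,::-1],None,fx=s,fy=s,interpolation=cv2.INTER_CUBIC)
E
python3 - <<'E'
from h import *
t=cam("top");s=cam("side")
a=crop(t,175,150,315,270,4)  #560x480
b=crop(t,335,130,465,270,3)[:480] # 390
cv2.imwrite("pics/c1.png",np.clip(a*1.5,0,255).astype('u1'))
b=crop(t,335,135,465,275,4)
cv2.imwrite("pics/c2.png",b)
a=crop(s,180,215,335,355,4)
cv2.imwrite("pics/c3.png",np.clip(a*1.5,0,255).astype('u1'))
E
```

```text
(no output)
```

View pics/c1.png

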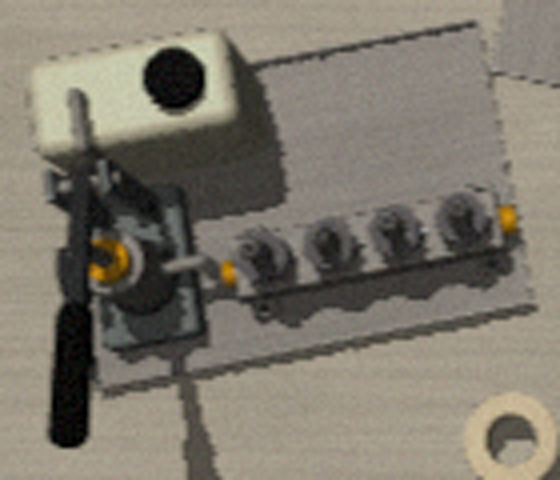

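View pics/c2.png

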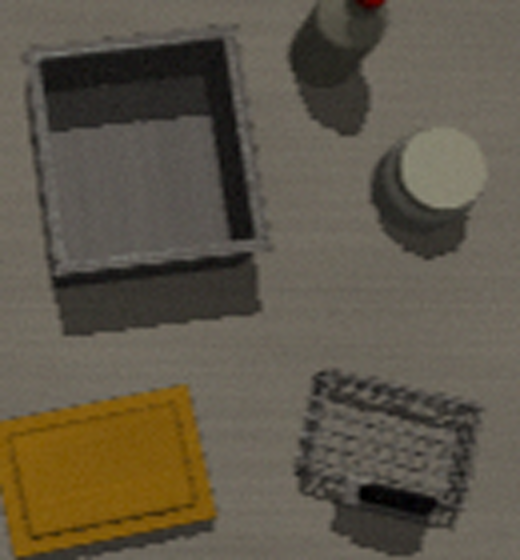

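View pics/c3.png

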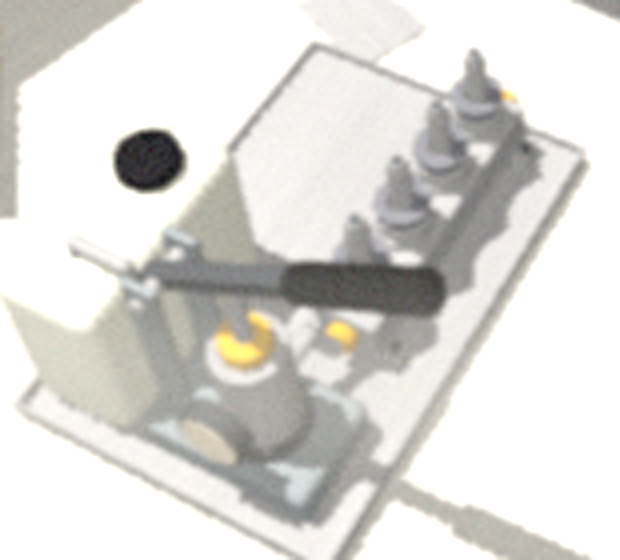

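All four spouts are present; their tips are at side pixels ≈(299,228), (289,241), (280,254) and (270,269). The grey basket has its black grip at top pixel ≈(434,260), on the robot side. Now to compute poses.

```bash
python3 - <<'E'
from h import *
t=cam("top");s=cam("side")
T=lambda x,y:(175+x/4,150+y/4); S=lambda x,y:(180+x/4,215+y/4); B=lambda x,y:(335+x/4,135+y/4)
np.set_printoptions(precision=4,suppress=True)
print("tipsside");P=[onz(s,S(*p),.129) for p in[(475,53),(437,105),(399,159),(360,218)]]
for p in P:print(p, proj(t,p), )
print("collars top view z=.087");Q=[onz(t,T(*p),.087) for p in[(462,221),(395,235),(330,245),(262,258)]]
for p in Q:print(p)
print("tray corners z~.01?",[onz(t,T(*p),.01) for p in[(478,22),(535,305),(105,392)]])
print("pan",[onz(t,B(*p),.1) for p in[(28,52),(237,27),(270,245),(55,277)]])
# black masks
for c,n in((t,"top"),(s,"side")):
    hsv=cv2.cvtColor(c["img"],cv2.COLOR_RGB2HSV)
    m=(hsv[:,:,2]<35).astype('u1')
    k,l,st,ce=cv2.connectedComponentsWithStats(m)
    for i in range(1,k):
        if st[i,4]>25: 
            cn=cv2.findContours((l==i).astype('u1'),0,2)[0][0]
            r=cv2.minAreaRect(cn) 
            if st[i,4]<1500: print(n,st[i],ce[i],r)
E
```

```text
tipsside
[0.5293 0.0756 0.129 ] [287.818  202.8789]
[0.5199 0.1248 0.129 ] [270.588  206.0813]
[0.51   0.1722 0.129 ] [253.9018 209.4685]
[0.4987 0.2199 0.129 ] [237.0515 213.3722]
collars top view z=.087
[0.5295 0.071  0.087 ]
[0.5189 0.1206 0.087 ]
[0.5113 0.1685 0.087 ]
[0.5015 0.2184 0.087 ]
tray corners z~.01? [array([0.7058, 0.0665, 0.01  ]), array([0.4757, 0.0187, 0.01  ]), array([0.4075, 0.3516, 0.01  ])]
pan [array([ 0.7028, -0.0828,  0.1   ]), array([ 0.7229, -0.2414,  0.1   ]), array([ 0.5548, -0.2605,  0.1   ]), array([ 0.5305, -0.1013,  0.1   ])]
top [118  63  80  50 817] [165.6059  98.7062] ((163.46795654296875, 99.96966552734375), (37.63982391357422, 83.38948059082031), 59.393592834472656)
top [  0  95  63   8 492] [30.6037 98.4593] ((31.0, 98.5), (7.0, 62.0), 90.0)
top [568  96  72  10 539] [604.397  100.1892] ((603.5, 100.5), (9.0, 71.0), 90.0)
top [345 145  53  50 594] [377.1128 159.5471] ((371.3081359863281, 171.9513702392578), (51.259700775146484, 45.437095642089844), 81.02737426757812)
top [130 153   2  34  38] [130.1316 170.3421] ((130.5, 169.5), (1.0, 33.0), 0.
[... 1834 characters left out ...]
07901763916), 66.80140686035156)
side [418 177  11  11  59] [423.1525 182.2203] ((423.15380859375, 182.23077392578125), (5.54700231552124, 13.867505073547363), 56.3099365234375)
side [212 248   7  10  26] [215.2692 251.5385] ((215.8529510498047, 252.41180419921875), (8.48874568939209, 6.305926322937012), 75.96376037597656)
side [212 249  13  13  50] [219.3  256.36] ((218.8363037109375, 256.5442810058594), (8.184270858764648, 14.204885482788086), 41.18592834472656)
side [432 259   7  22  55] [434.4182 269.9273] ((435.0, 269.5), (21.0, 6.0), 90.0)
side [472 275  10  10  38] [475.7105 279.7105] ((476.0154113769531, 278.72308349609375), (5.953666687011719, 10.418915748596191), 29.74488067626953)
```

```bash
cat >> h.py <<'E'
def down(a): # tool down, jaws open along world yaw a (deg)
    a=np.radians(a); return np.array([[np.sin(a),0,np.cos(a)],[-np.cos(a),0,np.sin(a)],[0,-1,0]])
def pose():
    o=bot.observe(); return o["eef_pos"],Ro.from_rotvec(o["tool_rot"]).as_matrix(),o
def rows(p0,R0,targets):
    """targets: list of (pos, R, grip) -> increments; prints them and returns last pose"""
    for p,R,g in targets:
        s=R0.T@(np.asarray(p)-p0)/.8; r=Ro.from_matrix(R0.T@R).as_rotvec()/np.pi
        print([list(map(float,s.round(4))),list(map(float,r.round(4))),g])
    print('--'); return np.asarray(targets[-1][0]),targets[-1][1]
def yaw(R): return np.degrees(np.arctan2(R[1,2],R[0,2]))
E
python3 - <<'E'
from h import *
p,R,o=pose(); print(R.round(3),yaw(R))
E
```

```text
[[-0.894 -0.     0.448]
 [-0.448  0.001 -0.894]
 [-0.    -1.    -0.001]] -63.3679344594085
```

```bash
python3 - <<'E'
from h import *
p,R,o=pose()
def lin(p,a0,q,a1,n,g):
    return [(p+(np.array(q)-p)*i/n,down(a0+(a1-a0)*i/n),g) for i in range(1,n+1)]
p,R=rows(p,R,lin(p,-63.4,[.40,-.40,.34],-23.4,5,1))
p,R=rows(p,R,lin(p,-23.4,[.47,-.18,.36],11.6,5,1))
p,R=rows(p,R,lin(p,11.6,[.46,.06,.36],11.6,5,1))
p,R=rows(p,R,lin(p,11.6,[.393,.301,.34],11.6,5,1))
E
```

```text
[[-0.0446, -0.0272, -0.0158], [0.0002, -0.0443, -0.0], 1]
[[-0.0891, -0.0545, -0.0315], [0.0002, -0.0887, -0.0], 1]
[[-0.1337, -0.0817, -0.0473], [0.0002, -0.1332, -0.0], 1]
[[-0.1783, -0.109, -0.063], [0.0002, -0.1776, -0.0001], 1]
[[-0.2228, -0.1362, -0.0788], [0.0002, -0.222, -0.0001], 1]
--
[[-0.0574, -0.005, -0.0058], [0.0, -0.0389, 0.0], 1]
[[-0.1149, -0.01, -0.0116], [0.0, -0.0778, 0.0], 1]
[[-0.1723, -0.015, -0.0173], [0.0, -0.1167, 0.0], 1]
[[-0.2297, -0.02, -0.0231], [0.0, -0.1556, 0.0], 1]
[[-0.2871, -0.025, -0.0289], [0.0, -0.1944, 0.0], 1]
--
[[-0.0593, 0.0, 0.0096], [0.0, 0.0, 0.0], 1]
[[-0.1186, 0.0, 0.0192], [0.0, 0.0, 0.0], 1]
[[-0.1778, 0.0, 0.0288], [0.0, 0.0, 0.0], 1]
[[-0.2371, 0.0, 0.0385], [0.0, 0.0, 0.0], 1]
[[-0.2964, 0.0, 0.0481], [0.0, 0.0, 0.0], 1]
--
[[-0.0624, 0.005, -0.0043], [0.0, 0.0, 0.0], 1]
[[-0.1248, 0.01, -0.0086], [0.0, 0.0, 0.0], 1]
[[-0.1872, 0.015, -0.0129], [0.0, 0.0, 0.0], 1]
[[-0.2495, 0.02, -0.0172], [0.0, 0.0, 0.0], 1]
[[-0.3119, 0.025, -0.0215], [0.0, 0.0, 0.0], 1]
--
```

>>> step_arm --increments '[[[-0.045,-0.027,-0.016],[0,-0.044,0],1],[[-0.09,-0.055,-0.032],[0,-0.089,0],1],[[-0.134,-0.082,-0.047],[0,-0.133,0],1],[[-0.178,-0.109,-0.063],[0,-0.178,0],1],[[-0.223,-0.136,-0.079],[0,-0.222,0],1]]'

```text
clock: 0.8
eef_pos: [0.4008, -0.3986, 0.3408]
tool_rot: [-0.991, 1.5, -1.499]
contact_force: [1.4, -0.8, 0.3]
grip_width: 0.0119
```

>>> step_arm --increments '[[[-0.057,-0.005,-0.006],[0,-0.039,0],1],[[-0.115,-0.01,-0.012],[0,-0.078,0],1],[[-0.172,-0.015,-0.017],[0,-0.117,0],1],[[-0.23,-0.02,-0.023],[0,-0.156,0],1],[[-0.287,-0.025,-0.029],[0,-0.194,0],1]]'

```text
clock: 1.3
eef_pos: [0.4697, -0.1765, 0.3612]
tool_rot: [-1.301, 1.052, -1.052]
contact_force: [2.0, -0.4, 0.3]
grip_width: -0.0
```

>>> step_arm --increments '[[[-0.06,0,0.01],[0,0,0],1],[[-0.12,0,0.02],[0,0,0],1],[[-0.18,0,0.029],[0,0,0],1],[[-0.237,0,0.038],[0,0,0],1],[[-0.296,0,0.048],[0,0,0],1]]'

```text
clock: 1.8
eef_pos: [0.4571, 0.0649, 0.3614]
tool_rot: [-1.301, 1.052, -1.053]
contact_force: [1.2, 0.3, 0.2]
grip_width: -0.0001
```

>>> step_arm --increments '[[[-0.061,0.005,-0.004],[0,0,0],1],[[-0.122,0.011,-0.008],[0,0,0],1],[[-0.183,0.016,-0.011],[0,0,0],1],[[-0.244,0.022,-0.015],[0,0,0],1],[[-0.306,0.027,-0.019],[0,0,0],1]]'

```text
clock: 2.3
eef_pos: [0.3901, 0.3028, 0.3398]
tool_rot: [-1.3, 1.051, -1.053]
contact_force: [0.5, -0.3, 0.2]
grip_width: 0.0002
```

>>> step_arm --increments '[[[0,0.05,0],[0,0,0],1],[[0,0.1,0],[0,0,0],1],[[0,0.15,0],[0,0,0],1],[[0,0.19,0],[0,0,0],1],[[0,0.23,0],[0,0,0],1]]'

```text
clock: 2.8
eef_pos: [0.3892, 0.3031, 0.1552]
tool_rot: [-1.301, 1.052, -1.051]
contact_force: [-2.1, 0.5, 9.1]
grip_width: 0.0002
```

>>> step_arm --increments '[[[0,0.006,0],[0,0,0],1],[[0,0.01,0],[0,0,0],1],[[0,0.01,0],[0,0,0],1],[[0,0.01,0],[0,0,0],1],[[0,0.01,0],[0,0,0],1]]'

```text
clock: 3.3
eef_pos: [0.3884, 0.3022, 0.1483]
tool_rot: [-1.303, 1.053, -1.051]
contact_force: [-4.9, -4.9, 8.2]
grip_width: 0.0001
```

```bash
python3 - <<'E'
from h import *
s=cam("side");t=cam("top")
a=crop(s,160,205,320,365,3);b=crop(t,160,150,270,270,4)
cv2.imwrite("pics/l1.png",np.clip(np.hstack([a,b])*1.4,0,255).astype('u1'))
E
```

```text
(no output)
```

View pics/l1.png

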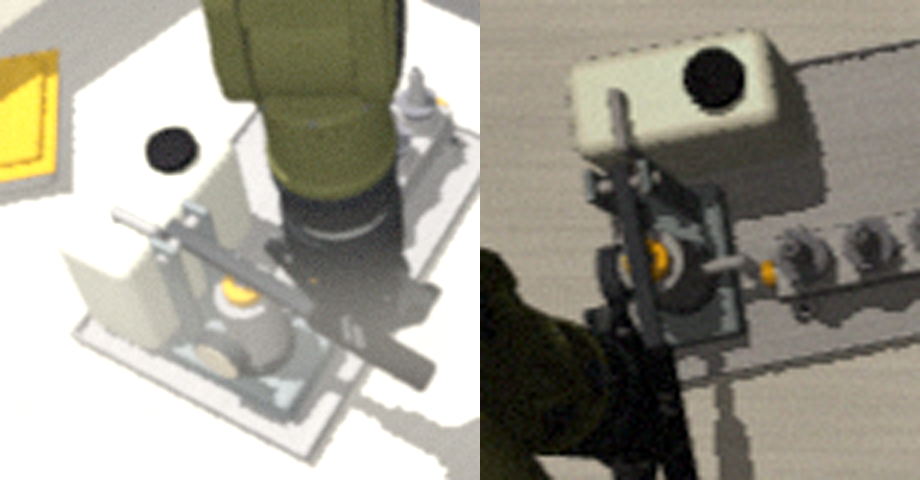

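```bash
python3 - <<'E'
from h import *
s=cam("side");t=cam("top")
y=np.radians(11.6);xd=np.array([np.cos(y),np.sin(y),0]);yd=np.array([-np.sin(y),np.cos(y),0])
O=np.array([.505,.1965,0]);P=O+.06*xd+.125*yd+[0,0,.165]
for th in(0,.5,.6,.65,.7,.75):
    u=-xd*np.cos(.55-th)+np.array([0,0,np.sin(.55-th)])
    print(th,[(proj(s,P+d*u)-[160,205])*3 for d in(.115,.165,.215)],[(proj(t,P+d*u)-[160,150])*4 for d in(0,.115,.215)])
print("tcp", (proj(s,pose()[0])-[160,205])*3,(proj(t,pose()[0])-[160,150])*4)
E
```

```text
0 [array([284.88252806, 241.92527152]), array([334.49615941, 245.10498592]), array([388.51458051, 248.56700124])] [array([140.02213934, 188.84685505]), array([133.31910091, 317.30922652]), array([126.63774701, 445.35601821])]
0.5 [array([313.95361362, 292.50553946]), array([374.12705509, 319.06102749]), array([436.97147822, 346.79526182])] [array([140.02213934, 188.84685505]), array([161.78443409, 350.04384867]), array([181.56646244, 496.57267444])]
0.6 [array([315.61233799, 300.70101011]), array([375.67483711, 330.63459053]), array([437.81514583, 361.60369697])] [array([140.02213934, 188.84685505]), array([166.70844734, 351.4996851 ]), array([190.49738315, 496.49305524])]
0.65 [array([315.92340853, 304.48978862]), array([375.68233499, 335.92824274]), array([437.21576675, 368.3002428 ])] [array([140.02213934, 188.84685505]), array([169.03488734, 351.60234783]), array([194.64733622, 495.28286854])]
0.7 [array([315.89445583, 308.06264803]), array([375.19334238, 340.88220634]), array([435.96357663, 374.51609668])] [array([140.02213934, 188.84685505]), array([171.264755  , 351.29597165]), array([198.58028769, 493.32582609])]
0.75 [array([315.53077961, 311.41323219]), array([374.22027541, 345.49016742]), array([434.08131625, 380.24733791])] [array([140.02213934, 188.84685505]), array([173.3939073 , 350.58759249]), array([202.29244858, 490.64823851])]
tcp [360.82035887 331.9849833 ] [176.56587851 407.75959764]
```

>>> step_arm --increments '[[[0,0.005,0],[0,0,0],1],[[0,0.008,0],[0,0,0],1],[[0,0.008,0],[0,0,0],1],[[0,0.008,0],[0,0,0],1],[[0,0.008,0],[0,0,0],1]]'

```text
clock: 4.0
eef_pos: [0.3888, 0.3023, 0.1452]
tool_rot: [-1.3, 1.052, -1.052]
contact_force: [-6.7, -4.9, 21.3]
grip_width: -0.0002
```

>>> step_arm --increments '[[[0,-0.05,0],[0,0,0],1],[[0,-0.1,0],[0,0,0],1],[[0,-0.15,0],[0,0,0],1],[[0,-0.2,0],[0,0,0],1],[[0,-0.2,0],[0,0,0],1]]'

```text
clock: 4.5
eef_pos: [0.391, 0.3039, 0.3119]
tool_rot: [-1.29, 1.048, -1.053]
contact_force: [1.0, -0.5, -0.1]
grip_width: 0.0001
```

>>> step_arm --increments '[[[0,0,0],[0,0,0],1],[[0,0,0],[0,0,0],1],[[0,0,0],[0,0,0],1],[[0,0,0],[0,0,0],1],[[0,0,0],[0,0,0],1]]'

```text
clock: 5.0
eef_pos: [0.3906, 0.3036, 0.311]
tool_rot: [-1.292, 1.049, -1.053]
contact_force: [-0.3, 0.9, 0.0]
grip_width: 0.0001
```

```bash
python3 - <<'E'
from h import *
s=cam("side")
cv2.imwrite("pics/l2.png",np.clip(crop(s,160,185,320,345,3)*1.4,0,255).astype('u1'))
print(pose()[0])
E
```

```text
[0.39067137 0.30365746 0.31120826]
```

View pics/l2.png

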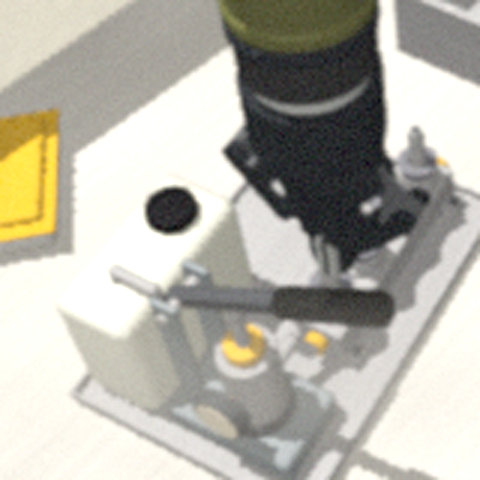

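The lever is back at rest: the grip is level at crop (330,305), as at the start. Now the three remaining strokes.

>>> step_arm --increments '[[[0,0.05,0],[0,0,0],1],[[0,0.1,0],[0,0,0],1],[[0,0.16,0],[0,0,0],1],[[0,0.19,0],[0,0,0],1],[[0,0.21,0],[0,0,0],1]]'

```text
clock: 5.55
eef_pos: [0.3929, 0.3052, 0.1434]
tool_rot: [-1.29, 1.048, -1.053]
contact_force: [-15.8, -12.2, 81.1]
grip_width: 0.0001
```

>>> step_arm --increments '[[[0,0.004,0],[0,0,0],1],[[0,0.006,0],[0,0,0],1],[[0,0.006,0],[0,0,0],1],[[0,0.006,0],[0,0,0],1],[[0,0.006,0],[0,0,0],1]]'

```text
clock: 6.05
eef_pos: [0.3931, 0.3053, 0.1443]
tool_rot: [-1.286, 1.046, -1.053]
contact_force: [-16.8, -12.6, 53.7]
grip_width: -0.0001
```

>>> step_arm --increments '[[[0,-0.05,0],[0,0,0],1],[[0,-0.1,0],[0,0,0],1],[[0,-0.15,0],[0,0,0],1],[[0,-0.2,0],[0,0,0],1],[[0,-0.205,0],[0,0,0],1]]'

```text
clock: 6.55
eef_pos: [0.3928, 0.3052, 0.3135]
tool_rot: [-1.278, 1.044, -1.054]
contact_force: [1.2, -0.2, -0.9]
grip_width: 0.0001
```

>>> step_arm --increments '[[[0,0,0],[0,0,0],1],[[0,0,0],[0,0,0],1],[[0,0,0],[0,0,0],1],[[0,0,0],[0,0,0],1],[[0,0,0],[0,0,0],1]]'

```text
clock: 7.05
eef_pos: [0.3924, 0.3049, 0.3124]
tool_rot: [-1.28, 1.044, -1.054]
contact_force: [-0.2, -0.2, -0.3]
grip_width: 0.0002
```

>>> step_arm --increments '[[[0,0.05,0],[0,0,0],1],[[0,0.1,0],[0,0,0],1],[[0,0.15,0],[0,0,0],1],[[0,0.185,0],[0,0,0],1],[[0,0.202,0],[0,0,0],1]]'

```text
clock: 7.55
eef_pos: [0.394, 0.3065, 0.1488]
tool_rot: [-1.283, 1.046, -1.053]
contact_force: [-3.5, -2.4, 9.2]
grip_width: -0.0
```

>>> step_arm --increments '[[[0,0.004,0],[0,0,0],1],[[0,0.007,0],[0,0,0],1],[[0,0.007,0],[0,0,0],1],[[0,0.007,0],[0,0,0],1],[[0,0.007,0],[0,0,0],1]]'

```text
clock: 8.05
eef_pos: [0.3945, 0.3067, 0.1461]
tool_rot: [-1.28, 1.045, -1.053]
contact_force: [-8.7, -5.6, 27.6]
grip_width: 0.0
```

>>> step_arm --increments '[[[0,-0.05,0],[0,0,0],1],[[0,-0.1,0],[0,0,0],1],[[0,-0.15,0],[0,0,0],1],[[0,-0.2,0],[0,0,0],1],[[0,-0.205,0],[0,0,0],1]]'

```text
clock: 8.55
eef_pos: [0.3935, 0.306, 0.3151]
tool_rot: [-1.273, 1.042, -1.054]
contact_force: [0.5, 0.9, 0.9]
grip_width: 0.0002
```

>>> step_arm --increments '[[[0,0,0],[0,0,0],1],[[0,0,0],[0,0,0],1],[[0,0,0],[0,0,0],1],[[0,0,0],[0,0,0],1],[[0,0,0],[0,0,0],1]]'

```text
clock: 9.05
eef_pos: [0.3931, 0.3057, 0.3141]
tool_rot: [-1.274, 1.043, -1.053]
contact_force: [0.2, -0.7, 0.7]
grip_width: 0.0002
```

>>> step_arm --increments '[[[0,0.05,0],[0,0,0],1],[[0,0.1,0],[0,0,0],1],[[0,0.15,0],[0,0,0],1],[[0,0.185,0],[0,0,0],1],[[0,0.202,0],[0,0,0],1]]'

```text
clock: 9.55
eef_pos: [0.3953, 0.3079, 0.1505]
tool_rot: [-1.277, 1.044, -1.052]
contact_force: [-3.8, -1.2, 9.4]
grip_width: -0.0004
```

>>> step_arm --increments '[[[0,0.004,0],[0,0,0],1],[[0,0.007,0],[0,0,0],1],[[0,0.007,0],[0,0,0],1],[[0,0.007,0],[0,0,0],1],[[0,0.007,0],[0,0,0],1]]'

```text
clock: 10.05
eef_pos: [0.3957, 0.3081, 0.1469]
tool_rot: [-1.275, 1.043, -1.053]
contact_force: [-5.2, -4.1, 19.3]
grip_width: -0.0001
```

>>> step_arm --increments '[[[0,-0.05,0],[0,0,0],1],[[0,-0.1,0],[0,0,0],1],[[0,-0.15,0],[0,0,0],1],[[0,-0.2,0],[0,0,0],1],[[0,-0.24,0],[0,0,0],1]]'

```text
clock: 10.55
eef_pos: [0.3919, 0.305, 0.3411]
tool_rot: [-1.274, 1.043, -1.053]
contact_force: [0.4, 0.8, -1.1]
grip_width: 0.0
```

>>> step_arm --increments '[[[0,0,0],[0,0,0],1],[[0,0,0],[0,0,0],1],[[0,0,0],[0,0,0],1],[[0,0,0],[0,0,0],1],[[0,0,0],[0,0,0],1]]'

```text
clock: 11.05
eef_pos: [0.3914, 0.3046, 0.3397]
tool_rot: [-1.276, 1.044, -1.053]
contact_force: [-0.1, 0.0, -0.7]
grip_width: -0.0001
```

```bash
python3 - <<'E'
from h import *
np.set_printoptions(precision=4,suppress=True)
t=cam("top");s=cam("side")
ps=[]
for c,(x0,y0,x1,y1) in((t,(405,225,465,275)),(s,(380,165,440,215))):
    v=c["img"].max(2)[y0:y1,x0:x1]; m=(v<40).astype('u1')
    k,l,st,ce=cv2.connectedComponentsWithStats(m); i=1+st[1:,4].argmax()
    cn=cv2.findContours((l==i).astype('u1'),0,2)[0][0]; ps.append(ce[i]+[x0,y0]); print(st[i],ps[-1],cv2.minAreaRect(cn))
print(tri((t,s),ps),onz(t,ps[0],.088),onz(s,ps[1],.084))
a=crop(t,336,136,406,211,7);b=crop(s,285,145,365,220,6)
b=cv2.copyMakeBorder(b,0,a.shape[0]-b.shape[0],0,0,0)
cv2.imwrite("pics/p1.png",cv2.resize(np.clip(np.hstack([a,b])*1.3,0,255).astype('u1'),None,fx=.8,fy=.8,interpolation=cv2.INTER_AREA)); print(np.hstack([a,b]).shape,a.shape)
E
```

```text
[20 31 20  9 98] [433.8469 259.6531] ((29.14150619506836, 35.25471496582031), (19.367835998535156, 6.730666637420654), 15.945395469665527)
[38 11 11 13 70] [423.0286 182.2286] ((43.07691955566406, 17.115386962890625), (5.824352264404297, 14.976905822753906), 56.3099365234375)
[ 0.3706 -0.3496  0.0794] [ 0.3698 -0.3474  0.088 ] [ 0.3694 -0.3443  0.084 ]
(525, 970, 3) (525, 490, 3)
```

View pics/p1.png

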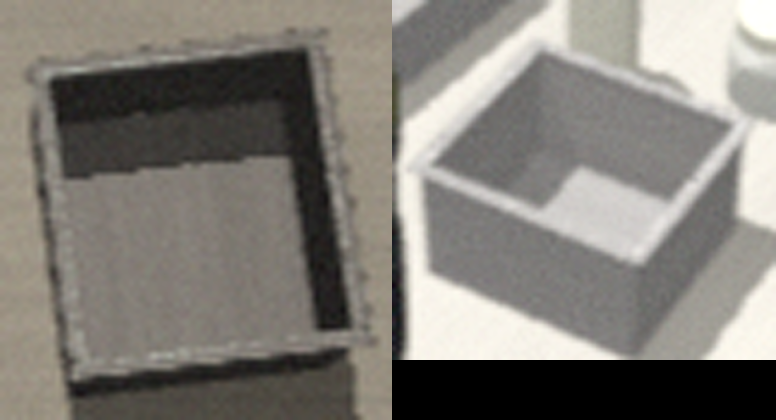

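```bash
python3 - <<'E'
from h import *
np.set_printoptions(precision=4,suppress=True)
t=cam("top");s=cam("side")
A=np.array([(38,65),(325,35),(370,342),(75,380)])/5.6+[336,136]
B=(np.array([(412,165),(540,42),(748,122),(635,262)])-[392,0])/4.8+[285,145]
L=np.array([(.088,.081),(.088,-.081),(-.088,-.081),(-.088,.081)])
for n,W in(("top",[onz(t,p,.1)[:2] for p in A]),("side",[onz(s,p,.1)[:2] for p in B]),("tri",[tri((t,s),q)[:2] for q in zip(A,B)])):
    W=np.array(W);c=W.mean(0);H=(W-c).T@L;a=np.arctan2(H[1,0]-H[0,1],H[0,0]+H[1,1]);Rm=np.array([[np.cos(a),-np.sin(a)],[np.sin(a),np.cos(a)]])
    print(n,c,np.degrees(a),"res mm",((W-c-L@Rm.T)*1e3).round(1).tolist())
print([tri((t,s),q)[2] for q in zip(A,B)])
# station: yellow end caps + tips
print(onz(t,(175+508/4,150+218/4),.045),onz(t,(175+230/4,150+272/4),.045))
E
```

```text
top [ 0.6274 -0.172 ] 6.47633496777895 res mm [[-1.6, -3.5], [-2.6, 1.9], [3.2, 3.3], [0.9, -1.7]]
side [ 0.6257 -0.1647] 6.233293046720429 res mm [[-2.8, -4.5], [-5.8, 3.3], [5.2, 4.0], [3.4, -2.9]]
tri [ 0.6304 -0.1727] 6.36288679372291 res mm [[-2.0, -2.9], [-2.2, 0.7], [3.6, 2.9], [0.6, -0.8]]
[np.float64(0.09252076022886878), np.float64(0.08954043666285925), np.float64(0.09153554469409042), np.float64(0.09359048349388517)]
[0.5389 0.0389 0.045 ] [0.4967 0.2509 0.045 ]
```

```bash
cat >> h.py <<'E'
def lin(p,a0,q,a1,n,g,hold=0):
    L=[(np.asarray(p)+(np.array(q)-np.asarray(p))*i/n,down(a0+(a1-a0)*i/n),g) for i in range(1,n+1)]
    return L+[L[-1]]*hold
E
python3 - <<'E'
from h import *
p,R,o=pose(); print(p,yaw(R))
p,R=rows(p,R,lin(p,11.6,[.46,.08,.36],11.6,5,1))
p,R=rows(p,R,lin(p,11.6,[.46,-.15,.33],0,5,-1))
p,R=rows(p,R,lin(p,0,[.37,-.347,.19],-12.7,5,-1))
E
```

```text
[0.3917515  0.30492864 0.3406206 ] 12.097963429915808
[[0.0585, -0.0054, 0.005], [-0.0077, 0.0028, -0.0039], 1]
[[0.117, -0.0109, 0.01], [-0.0077, 0.0028, -0.0039], 1]
[[0.1755, -0.0163, 0.015], [-0.0077, 0.0028, -0.0039], 1]
[[0.234, -0.0218, 0.0201], [-0.0077, 0.0028, -0.0039], 1]
[[0.2925, -0.0272, 0.0251], [-0.0077, 0.0028, -0.0039], 1]
--
[[0.0563, 0.0075, -0.0116], [0.0, 0.0129, 0.0], -1]
[[0.1127, 0.015, -0.0231], [0.0, 0.0258, 0.0], -1]
[[0.169, 0.0225, -0.0347], [0.0, 0.0387, 0.0], -1]
[[0.2253, 0.03, -0.0462], [0.0, 0.0516, 0.0], -1]
[[0.2816, 0.0375, -0.0578], [0.0, 0.0644, 0.0], -1]
--
[[0.0492, 0.035, -0.0225], [0.0, 0.0141, 0.0], -1]
[[0.0985, 0.07, -0.045], [0.0, 0.0282, 0.0], -1]
[[0.1478, 0.105, -0.0675], [0.0, 0.0423, 0.0], -1]
[[0.197, 0.14, -0.09], [0.0, 0.0564, 0.0], -1]
[[0.2462, 0.175, -0.1125], [0.0, 0.0706, 0.0], -1]
--
```

>>> step_arm --increments '[[[0.058,-0.005,0.005],[-0.008,0.003,-0.004],1],[[0.117,-0.011,0.01],[-0.008,0.003,-0.004],1],[[0.175,-0.016,0.015],[-0.008,0.003,-0.004],1],[[0.234,-0.022,0.02],[-0.008,0.003,-0.004],1],[[0.292,-0.027,0.025],[-0.008,0.003,-0.004],1]]'

```text
clock: 11.75
eef_pos: [0.4602, 0.0786, 0.3602]
tool_rot: [-1.298, 1.059, -1.059]
contact_force: [0.3, 0.1, -1.1]
grip_width: 0.0001
```

>>> step_arm --increments '[[[0.056,0.0075,-0.012],[0,0.013,0],-1],[[0.113,0.015,-0.023],[0,0.026,0],-1],[[0.169,0.022,-0.035],[0,0.039,0],-1],[[0.225,0.03,-0.046],[0,0.052,0],-1],[[0.282,0.037,-0.058],[0,0.064,0],-1]]'

```text
clock: 12.25
eef_pos: [0.4597, -0.1536, 0.3305]
tool_rot: [-1.209, 1.209, -1.21]
contact_force: [1.4, -0.0, 0.2]
grip_width: 0.0726
```

>>> step_arm --increments '[[[0.049,0.035,-0.022],[0,0.014,0],-1],[[0.098,0.07,-0.045],[0,0.028,0],-1],[[0.148,0.105,-0.067],[0,0.042,0],-1],[[0.197,0.14,-0.09],[0,0.056,0],-1],[[0.246,0.175,-0.112],[0,0.07,0],-1]]'

```text
clock: 12.75
eef_pos: [0.3723, -0.3448, 0.1947]
tool_rot: [-1.095, 1.37, -1.372]
contact_force: [1.7, -0.0, 0.6]
grip_width: 0.0855
```

```bash
python3 - <<'E'
from h import *
t=cam("top");s=cam("side"); p,R,o=pose(); print(p,yaw(R))
a=crop(t,390,210,490,310,4);b=crop(s,370,135,470,235,4)
cv2.imwrite("pics/b1.png",np.clip(np.hstack([a,b])*1.4,0,255).astype('u1'))
# predicted block-centre pixel
X=np.array([.37,-.347,.084]);print((proj(t,X)-[390,210])*4,(proj(s,X)-[370,135])*4+[400,0])
E
```

```text
[ 0.3694619  -0.34552786  0.19175518] -12.997722550077743
[173.25681691 198.52642188] [613.04651202 186.79389517]
```

View pics/b1.png

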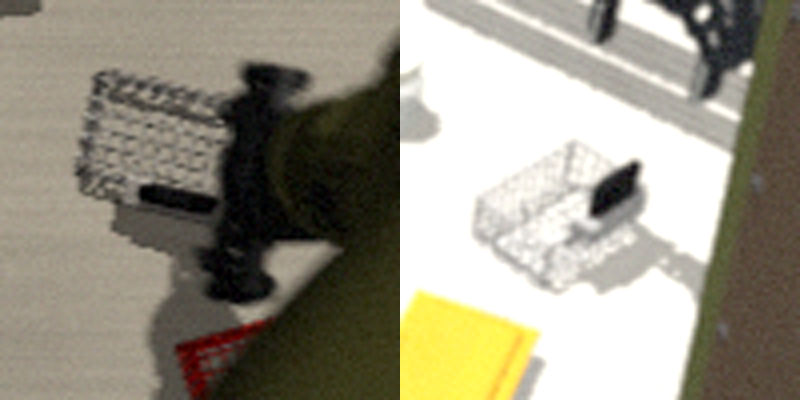

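The grey wire basket is confirmed: its black block is at crop (178,197), about 1 px from the predicted position, and the red look-alike is below it. I'll check the fingertip projection to calibrate.

```bash
python3 - <<'E'
from h import *
s=cam("side");t=cam("top"); p,R,o=pose(); print(p,o["grip_width"])
for sg in(-1,1):
    for dz in(0,.013):
        X=p+R[:,2]*sg*(.0425+.007)-R[:,1]*dz
        print(sg,dz,(proj(s,X)-[370,135])*4+[400,0],(proj(t,X)-[390,210])*4)
q,Q=rows(p,R,lin(p,-12.7,[.371,-.3465,.11],-12.7,3,-1,2))
rows(q,Q,lin(q,-12.7,[.371,-.3465,.073],-12.7,3,-1,2))
E
```

```text
[ 0.37225717 -0.34360888  0.19474551] 0.08529616338309264
-1 0 [690.53447179 110.30642573] [201.3272027  263.93555064]
-1 0.013 [694.67036463  96.24995332] [207.21099632 264.05803001]
1 0 [585.7704218   46.22081244] [226.43514083 116.40086007]
1 0.013 [588.86981564  32.30317167] [232.52283898 114.74314162]
[[0.0013, 0.0353, -0.0002], [0.0004, -0.0003, -0.0003], -1]
[[0.0027, 0.0706, -0.0004], [0.0004, -0.0003, -0.0003], -1]
[[0.004, 0.1059, -0.0006], [0.0004, -0.0003, -0.0003], -1]
[[0.004, 0.1059, -0.0006], [0.0004, -0.0003, -0.0003], -1]
[[0.004, 0.1059, -0.0006], [0.0004, -0.0003, -0.0003], -1]
--
[[0.0, 0.0154, 0.0], [0.0, 0.0, 0.0], -1]
[[0.0, 0.0308, 0.0], [0.0, 0.0, 0.0], -1]
[[0.0, 0.0463, 0.0], [0.0, 0.0, 0.0], -1]
[[0.0, 0.0463, 0.0], [0.0, 0.0, 0.0], -1]
[[0.0, 0.0463, 0.0], [0.0, 0.0, 0.0], -1]
--
```

>>> step_arm --increments '[[[0.001,0.035,0],[0,0,0],-1],[[0.003,0.07,0],[0,0,0],-1],[[0.004,0.106,0],[0,0,0],-1],[[0.004,0.106,0],[0,0,0],-1],[[0.004,0.106,0],[0,0,0],-1]]'

```text
clock: 13.45
eef_pos: [0.3722, -0.346, 0.1109]
tool_rot: [-1.096, 1.371, -1.369]
contact_force: [-0.1, -0.2, 0.4]
grip_width: 0.0852
```

>>> step_arm --increments '[[[0,0.015,0],[0,0,0],-1],[[0,0.03,0],[0,0,0],-1],[[0,0.046,0],[0,0,0],-1],[[0,0.046,0],[0,0,0],-1],[[0,0.046,0],[0,0,0],-1]]'

```text
clock: 13.95
eef_pos: [0.3718, -0.3456, 0.0736]
tool_rot: [-1.096, 1.372, -1.368]
contact_force: [0.1, 0.2, 0.1]
grip_width: 0.0854
```

>>> step_arm --increments '[[[0,0,0],[0,0,0],0],[[0,0,0],[0,0,0],0.5],[[0,0,0],[0,0,0],1],[[0,0,0],[0,0,0],1],[[0,0,0],[0,0,0],1]]' --force 80

```text
clock: 14.45
eef_pos: [0.3717, -0.3457, 0.0738]
tool_rot: [-1.096, 1.372, -1.368]
contact_force: [-0.6, -0.5, 0.5]
grip_width: 0.0123
```

>>> step_arm --increments '[[[0,0,0],[0,0,0],1],[[0,0,0],[0,0,0],1],[[0,0,0],[0,0,0],1],[[0,0,0],[0,0,0],1],[[0,0,0],[0,0,0],1]]'

```text
clock: 14.95
eef_pos: [0.3719, -0.3458, 0.0739]
tool_rot: [-1.096, 1.372, -1.368]
contact_force: [-0.3, -0.6, 2.4]
grip_width: 0.0105
```

```bash
python3 - <<'E'
from h import *
p,R,o=pose(); print(p,yaw(R),o["contact_force"])
q,Q=rows(p,R,lin(p,-12.7,[.372,-.346,.215],-12.7,5,1))
q,Q=rows(q,Q,lin(q,-12.7,[.46,-.26,.215],-3,5,1))
q,Q=rows(q,Q,lin(q,-3,[.5545,-.1771,.215],6.4,5,1))
E
```

```text
[ 0.37188102 -0.34580481  0.07391851] -12.667976499702256 [-0.29500044 -0.63767557  2.40561516]
[[-0.0, -0.0353, -0.0], [0.0006, 0.0002, -0.0005], 1]
[[-0.0, -0.0705, -0.0], [0.0006, 0.0002, -0.0005], 1]
[[-0.0, -0.1058, -0.0001], [0.0006, 0.0002, -0.0005], 1]
[[-0.0, -0.1411, -0.0001], [0.0006, 0.0002, -0.0005], 1]
[[-0.0, -0.1764, -0.0001], [0.0006, 0.0002, -0.0005], 1]
--
[[-0.0258, 0.0, 0.0167], [0.0, -0.0108, 0.0], 1]
[[-0.0516, 0.0, 0.0335], [0.0, -0.0216, 0.0], 1]
[[-0.0774, 0.0, 0.0502], [0.0, -0.0323, 0.0], 1]
[[-0.1032, 0.0, 0.0669], [0.0, -0.0431, 0.0], 1]
[[-0.1291, 0.0, 0.0837], [0.0, -0.0539, 0.0], 1]
--
[[-0.0219, 0.0, 0.0225], [0.0, -0.0104, 0.0], 1]
[[-0.0439, 0.0, 0.045], [0.0, -0.0209, 0.0], 1]
[[-0.0658, 0.0, 0.0675], [0.0, -0.0313, 0.0], 1]
[[-0.0877, 0.0, 0.09], [0.0, -0.0418, 0.0], 1]
[[-0.1097, 0.0, 0.1125], [0.0, -0.0522, 0.0], 1]
--
```

>>> step_arm --increments '[[[0,-0.035,0],[0,0,0],1],[[0,-0.07,0],[0,0,0],1],[[0,-0.106,0],[0,0,0],1],[[0,-0.141,0],[0,0,0],1],[[0,-0.176,0],[0,0,0],1]]'

```text
clock: 15.45
eef_pos: [0.3714, -0.3454, 0.2151]
tool_rot: [-1.097, 1.374, -1.367]
contact_force: [0.1, -0.2, -3.7]
grip_width: 0.0108
```

>>> step_arm --increments '[[[-0.026,0,0.017],[0,-0.011,0],1],[[-0.052,0,0.033],[0,-0.022,0],1],[[-0.077,0,0.05],[0,-0.032,0],1],[[-0.103,0,0.067],[0,-0.043,0],1],[[-0.129,0,0.084],[0,-0.054,0],1]]'

```text
clock: 15.95
eef_pos: [0.4596, -0.2583, 0.2143]
tool_rot: [-1.186, 1.251, -1.241]
contact_force: [0.3, -0.2, -2.7]
grip_width: 0.0109
```

>>> step_arm --increments '[[[-0.022,0,0.022],[0,-0.01,0],1],[[-0.044,0,0.045],[0,-0.021,0],1],[[-0.066,0,0.067],[0,-0.031,0],1],[[-0.088,0,0.09],[0,-0.042,0],1],[[-0.11,0,0.112],[0,-0.052,0],1]]'

```text
clock: 16.45
eef_pos: [0.5536, -0.1739, 0.2133]
tool_rot: [-1.262, 1.131, -1.118]
contact_force: [0.3, -0.5, -2.9]
grip_width: 0.0106
```

```bash
python3 - <<'E'
from h import *
t=cam("top");s=cam("side"); p,R,o=pose(); print(p,yaw(R),o["contact_force"],o["grip_width"])
a=crop(t,320,120,420,220,4);b=crop(s,275,115,375,215,4)
cv2.imwrite("pics/b2.png",np.clip(np.hstack([a,b])*1.4,0,255).astype('u1'))
E
```

```text
[ 0.55489864 -0.1727115   0.21314634] 6.698688595589103 [-1.07066661  0.98876591 -3.0319792 ] 0.010597606075864822
```

View pics/b2.png

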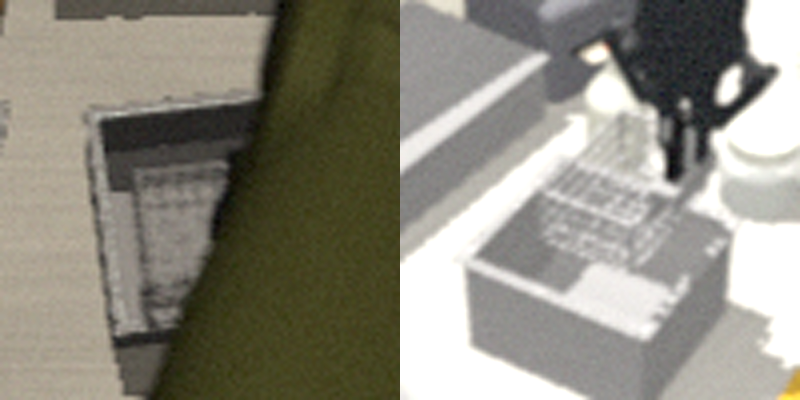

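```bash
python3 - <<'E'
from h import *
p,R,o=pose(); print(p)
q,Q=rows(p,R,lin(p,6.4,[.5555,-.178,.213],6.4,2,1,3))
q,Q=rows(q,Q,lin(q,6.4,[.5555,-.178,.139],6.4,5,1))
E
```

```text
[ 0.55489864 -0.1727115   0.21314634]
[[0.0033, 0.0001, -0.0], [0.0014, 0.0017, -0.0019], 1]
[[0.0067, 0.0001, -0.0], [0.0014, 0.0017, -0.0019], 1]
[[0.0067, 0.0001, -0.0], [0.0014, 0.0017, -0.0019], 1]
[[0.0067, 0.0001, -0.0], [0.0014, 0.0017, -0.0019], 1]
[[0.0067, 0.0001, -0.0], [0.0014, 0.0017, -0.0019], 1]
--
[[0.0, 0.0185, 0.0], [0.0, 0.0, 0.0], 1]
[[0.0, 0.037, 0.0], [0.0, 0.0, 0.0], 1]
[[0.0, 0.0555, 0.0], [0.0, 0.0, 0.0], 1]
[[0.0, 0.074, 0.0], [0.0, 0.0, 0.0], 1]
[[0.0, 0.0925, 0.0], [0.0, 0.0, 0.0], 1]
--
```

>>> step_arm --increments '[[[0.003,0,0],[0.001,0.002,-0.002],1],[[0.007,0,0],[0.001,0.002,-0.002],1],[[0.007,0,0],[0.001,0.002,-0.002],1],[[0.007,0,0],[0.001,0.002,-0.002],1],[[0.007,0,0],[0.001,0.002,-0.002],1]]'

```text
clock: 17.05
eef_pos: [0.5552, -0.1787, 0.2132]
tool_rot: [-1.26, 1.129, -1.128]
contact_force: [0.0, 0.3, -2.4]
grip_width: 0.011
```

>>> step_arm --increments '[[[0,0.018,0],[0,0,0],1],[[0,0.037,0],[0,0,0],1],[[0,0.055,0],[0,0,0],1],[[0,0.074,0],[0,0,0],1],[[0,0.092,0],[0,0,0],1]]'

```text
clock: 17.55
eef_pos: [0.555, -0.179, 0.1392]
tool_rot: [-1.26, 1.129, -1.128]
contact_force: [-0.7, -0.2, -2.7]
grip_width: 0.0112
```

>>> step_arm --increments '[[[0,0,-0.002],[0,0,0],1],[[0,0,-0.004],[0,0,0],1],[[0,0,-0.006],[0,0,0],1],[[0,0,-0.008],[0,0,0],1],[[0,0,-0.01],[0,0,0],1]]'

```text
clock: 18.05
eef_pos: [0.5473, -0.18, 0.1399]
tool_rot: [-1.26, 1.128, -1.129]
contact_force: [-0.1, -0.5, -1.7]
grip_width: 0.0107
```

>>> step_arm --increments '[[[0,0,-0.002],[0,0,0],1],[[0,0,-0.004],[0,0,0],1],[[0,0,-0.006],[0,0,0],1],[[0,0,-0.007],[0,0,0],1],[[0,0,-0.008],[0,0,0],1]]'

```text
clock: 18.55
eef_pos: [0.5438, -0.1807, 0.1406]
tool_rot: [-1.256, 1.123, -1.131]
contact_force: [8.4, -0.4, -8.0]
grip_width: 0.0105
```

>>> step_arm --increments '[[[0,0,-0.001],[0,0,0],1],[[0,0,-0.002],[0,0,0],1],[[0,0,-0.003],[0,0,0],1],[[0,0,-0.004],[0,0,0],1],[[0,0,-0.005],[0,0,0],1]]'

```text
clock: 19.05
eef_pos: [0.5432, -0.1809, 0.1412]
tool_rot: [-1.252, 1.117, -1.132]
contact_force: [12.7, 0.4, -9.0]
grip_width: 0.0106
```

```bash
python3 - <<'E'
from h import *
p,R,o=pose(); print(p,yaw(R))
q,Q=rows(p,R,lin(p,6.4,[.547,-.1795,.139],6.4,2,1,3))
q,Q=rows(q,Q,lin(q,6.4,[.547,-.1795,.114],6.4,5,1))
E
```

```text
[ 0.54316259 -0.18088027  0.14124114] 6.4284573296536704
[[-0.0006, 0.0014, 0.0025], [-0.0039, 0.0002, 0.0003], 1]
[[-0.0012, 0.0029, 0.0049], [-0.0039, 0.0002, 0.0003], 1]
[[-0.0012, 0.0029, 0.0049], [-0.0039, 0.0002, 0.0003], 1]
[[-0.0012, 0.0029, 0.0049], [-0.0039, 0.0002, 0.0003], 1]
[[-0.0012, 0.0029, 0.0049], [-0.0039, 0.0002, 0.0003], 1]
--
[[0.0, 0.0063, 0.0], [0.0, 0.0, 0.0], 1]
[[0.0, 0.0125, 0.0], [0.0, 0.0, 0.0], 1]
[[0.0, 0.0188, 0.0], [0.0, 0.0, 0.0], 1]
[[0.0, 0.025, 0.0], [0.0, 0.0, 0.0], 1]
[[0.0, 0.0313, 0.0], [0.0, 0.0, 0.0], 1]
--
```

>>> step_arm --increments '[[[-0.001,0.0015,0.0025],[-0.004,0,0],1],[[-0.001,0.003,0.005],[-0.004,0,0],1],[[-0.001,0.003,0.005],[-0.004,0,0],1],[[-0.001,0.003,0.005],[-0.004,0,0],1],[[-0.001,0.003,0.005],[-0.004,0,0],1]]'

```text
clock: 19.55
eef_pos: [0.5465, -0.1797, 0.1387]
tool_rot: [-1.262, 1.127, -1.126]
contact_force: [0.1, -1.2, -3.1]
grip_width: 0.0106
```

>>> step_arm --increments '[[[0,0.006,0],[0,0,0],1],[[0,0.012,0],[0,0,0],1],[[0,0.019,0],[0,0,0],1],[[0,0.025,0],[0,0,0],1],[[0,0.031,0],[0,0,0],1]]'

```text
clock: 20.05
eef_pos: [0.5462, -0.1796, 0.1132]
tool_rot: [-1.262, 1.127, -1.126]
contact_force: [0.5, 0.7, -3.7]
grip_width: 0.0109
```

>>> step_arm --increments '[[[0,0.001,0],[0,0,0],1],[[0,0.002,0],[0,0,0],1],[[0,0.003,0],[0,0,0],1],[[0,0.004,0],[0,0,0],1],[[0,0.005,0],[0,0,0],1]]'

```text
clock: 20.55
eef_pos: [0.5464, -0.1797, 0.1108]
tool_rot: [-1.262, 1.126, -1.127]
contact_force: [-5.2, 2.2, 14.6]
grip_width: 0.0108
```

>>> step_arm --increments '[[[0,-0.001,0],[0,0,0],1],[[0,-0.001,0],[0,0,0],0.5],[[0,-0.001,0],[0,0,0],0.2],[[0,-0.001,0],[0,0,0],0],[[0,-0.001,0],[0,0,0],0]]'

```text
clock: 21.05
eef_pos: [0.5465, -0.1797, 0.1116]
tool_rot: [-1.261, 1.126, -1.127]
contact_force: [-0.9, -1.1, -0.8]
grip_width: 0.0424
```

>>> step_arm --increments '[[[0,-0.01,0],[0,0,0],0],[[0,-0.04,0],[0,0,0],0],[[0,-0.09,0],[0,0,0],0],[[0,-0.14,0],[0,0,0],0],[[0,-0.19,0],[0,0,0],0]]'

```text
clock: 21.55
eef_pos: [0.5464, -0.1795, 0.2658]
tool_rot: [-1.261, 1.126, -1.127]
contact_force: [0.9, -0.7, 0.3]
grip_width: 0.0429
```

```bash
python3 - <<'E'
from h import *
p,R,o=pose(); print(p,yaw(R),o["grip_width"])
y=np.radians(11.6);xd=np.array([np.cos(y),np.sin(y),0]);yd=np.array([-np.sin(y),np.cos(y),0])
O=np.array([.505,.1965,0])
for i,l in enumerate((-.125,-.075,-.025,.025)): print(i+1,O+l*yd)
q,Q=rows(p,R,lin(p,6.4,[.50,.03,.27],11.6,5,0))
E
```

```text
[ 0.54636486 -0.17948892  0.26577172] 6.40752769813498 0.042862297718059376
1 [0.53013474 0.07405309 0.        ]
2 [0.52008084 0.12303186 0.        ]
3 [0.51002695 0.17201062 0.        ]
4 [0.49997305 0.22098938 0.        ]
[[-0.0533, -0.0011, -0.0057], [0.0002, -0.0057, 0.0004], 0]
[[-0.1067, -0.0022, -0.0113], [0.0002, -0.0115, 0.0004], 0]
[[-0.16, -0.0034, -0.017], [0.0002, -0.0173, 0.0004], 0]
[[-0.2133, -0.0045, -0.0227], [0.0002, -0.0231, 0.0004], 0]
[[-0.2667, -0.0056, -0.0284], [0.0002, -0.0288, 0.0004], 0]
--
```

>>> step_arm --increments '[[[-0.053,0,-0.005],[0,-0.006,0],0],[[-0.107,0,-0.011],[0,-0.012,0],0],[[-0.16,0,-0.017],[0,-0.017,0],0],[[-0.213,0,-0.022],[0,-0.023,0],0],[[-0.267,0,-0.028],[0,-0.029,0],0]]'

```text
clock: 22.05
eef_pos: [0.4999, 0.0317, 0.2663]
tool_rot: [-1.299, 1.057, -1.059]
contact_force: [0.9, -0.1, -0.6]
grip_width: 0.0426
```

```bash
python3 - <<'E'
from h import *
p,R,o=pose(); print(p,yaw(R),o["grip_width"])
q,Q=rows(p,R,lin(p,11.6,[.5301,.074,.165],11.6,3,.3,2))
t=cam("top");s=cam("side")
a=crop(t,330,130,410,220,5);b=crop(s,270,130,350,220,5)
cv2.imwrite("pics/b3.png",np.clip(np.hstack([a,b])*1.4,0,255).astype('u1'))
E
```

```text
[0.49985417 0.0317194  0.26628612] 11.646816750335635 0.0425750507911844
[[-0.0148, 0.0422, 0.0159], [-0.0002, 0.0003, 0.0004], 0.3]
[[-0.0295, 0.0844, 0.0318], [-0.0002, 0.0003, 0.0004], 0.3]
[[-0.0443, 0.1266, 0.0476], [-0.0002, 0.0003, 0.0004], 0.3]
[[-0.0443, 0.1266, 0.0476], [-0.0002, 0.0003, 0.0004], 0.3]
[[-0.0443, 0.1266, 0.0476], [-0.0002, 0.0003, 0.0004], 0.3]
--
```

View pics/b3.png

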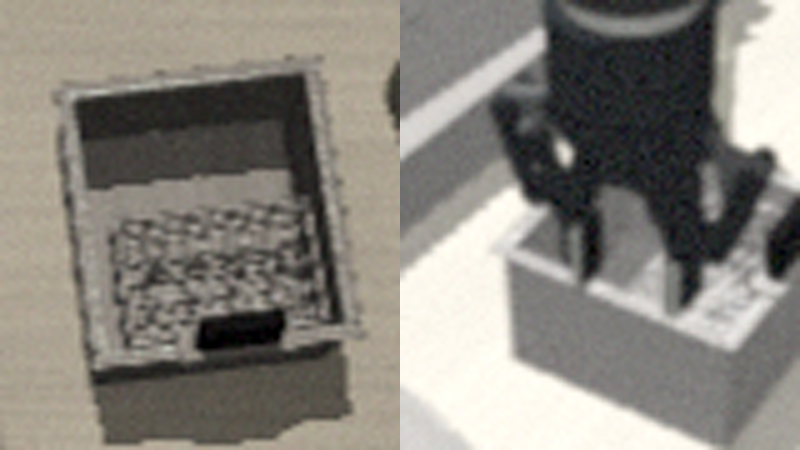

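The basket hangs on the near rim: its black block is on the rim at top crop (240,328) and its tray lies level inside the pan. Next I'll calibrate the side camera on the fingertips and approach spout 1.

```bash
python3 - <<'E'
from h import *
s=cam("side");p,R,o=pose();print(p)
for sg,ob in((1,(306.6,185.6)),(-1,(325,191.6))):
    for dz in(0,.006):
        X=p+R[:,2]*sg*(.0213+.006)-R[:,1]*dz; print(sg,dz,proj(s,X)-ob)
for d in((0,0),(-2,0),(0,2)): print(d,onz(s,np.array(((475/4+180),(53/4+215)))+d,.129))
E
```

```text
[0.49985539 0.03235781 0.26629476]
1 0 [ 0.60594331 -2.33633419]
1 0.006 [ 0.54518496 -4.1384184 ]
-1 0 [ 2.17000199 -1.63043389]
-1 0.006 [ 2.2013079 -3.4343029]
(0, 0) [0.52929664 0.07561636 0.129     ]
(-2, 0) [0.53351323 0.0789165  0.129     ]
(0, 2) [0.52474791 0.08098188 0.129     ]
```

>>> step_arm --increments '[[[-0.015,0.042,0.016],[0,0,0],0.3],[[-0.03,0.084,0.032],[0,0,0],0.3],[[-0.044,0.12,0.048],[0,0,0],0.3],[[-0.044,0.127,0.048],[0,0,0],0.3],[[-0.044,0.127,0.048],[0,0,0],0.3]]'

```text
clock: 22.7
eef_pos: [0.5295, 0.0735, 0.1639]
tool_rot: [-1.303, 1.056, -1.056]
contact_force: [0.3, -0.0, 0.7]
grip_width: 0.0295
```

```bash
python3 - <<'E'
from h import *
t=cam("top");s=cam("side");p,R,o=pose();print(p,o["grip_width"],yaw(R))
a=crop(t,255,175,320,235,6);b=crop(s,260,180,325,260,6)
h=max(a.shape[0],b.shape[0]);a=cv2.copyMakeBorder(a,0,h-a.shape[0],0,0,0);b=cv2.copyMakeBorder(b,0,h-b.shape[0],0,0,0)
cv2.imwrite("pics/s1.png",np.clip(np.hstack([a,b])*1.4,0,255).astype('u1'))
print((proj(s,p)-[260,180])*6+[390,0],(proj(t,p)-[255,175])*6)
E
```

```text
[0.53079725 0.07358888 0.16592291] 0.02970994351982935 11.804825637285516
[619.45599215 229.5609044 ] [194.90840814 150.42082713]
```

View pics/s1.png

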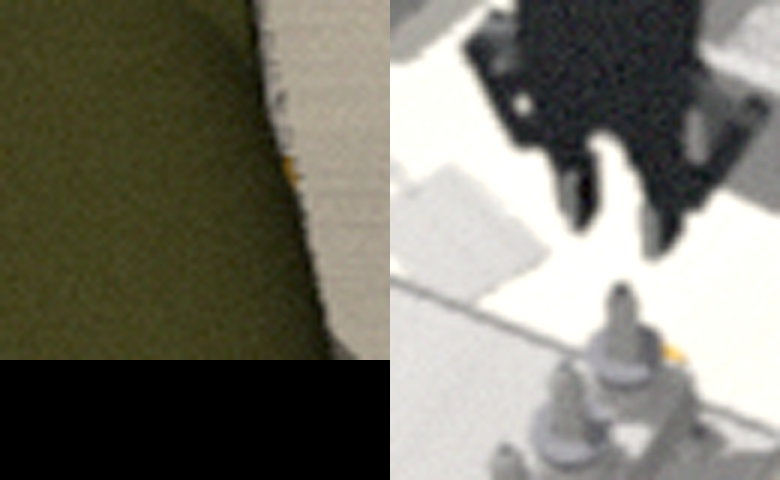

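Fingertips are centred over spout 1: their midpoint is at side crop (617,244) and the spout tip at (622,285). Next I'll descend around it and find its centre by closing softly.

>>> step_arm --increments '[[[0,0.02,0],[0,0,0],0.3],[[0,0.04,0],[0,0,0],0.3],[[0,0.06,0],[0,0,0],0.3],[[0,0.075,0],[0,0,0],0.3],[[0,0.08,0],[0,0,0],0.3]]' --force 20

```text
clock: 23.3
eef_pos: [0.5308, 0.0729, 0.1019]
tool_rot: [-1.299, 1.055, -1.059]
contact_force: [-0.2, 0.8, 0.6]
grip_width: 0.0294
```

>>> step_arm --increments '[[[0,0,0],[0,0,0],0.5],[[0,0,0],[0,0,0],0.7],[[0,0,0],[0,0,0],1],[[0,0,0],[0,0,0],1],[[0,0,0],[0,0,0],1]]'

```text
clock: 23.8
eef_pos: [0.5314, 0.073, 0.1026]
tool_rot: [-1.299, 1.054, -1.059]
contact_force: [0.9, 0.4, 3.2]
grip_width: 0.015
```

>>> step_arm --increments '[[[0,0,0],[0,0,0],0.45],[[0,0,0],[0,0,0],0.45],[[0,0.008,0],[0,0,0],0.45],[[0,0.016,0],[0,0,0],0.45],[[0,0.02,0],[0,0,0],0.45]]'

```text
clock: 24.3
eef_pos: [0.531, 0.0729, 0.0857]
tool_rot: [-1.299, 1.055, -1.059]
contact_force: [-0.4, -0.2, 4.4]
grip_width: 0.0231
```

>>> step_arm --increments '[[[0,0.0015,0],[0,0,0],0.45],[[0,0.003,0],[0,0,0],0.45],[[0,0.0045,0],[0,0,0],0.45],[[0,0.006,0],[0,0,0],0.45],[[0,0.006,0],[0,0,0],0.45]]'

```text
clock: 24.8
eef_pos: [0.531, 0.073, 0.0815]
tool_rot: [-1.299, 1.054, -1.059]
contact_force: [-3.3, -0.1, 9.9]
grip_width: 0.0239
```

>>> step_arm --increments '[[[0,0.002,0],[0,0,0],0.45],[[0,0.004,0],[0,0,0],0.45],[[0,0.005,0],[0,0,0],0.45],[[0,0.005,0],[0,0,0],0.45],[[0,0.005,0],[0,0,0],0.45]]'

```text
clock: 25.3
eef_pos: [0.5311, 0.073, 0.0807]
tool_rot: [-1.298, 1.053, -1.059]
contact_force: [-10.0, -1.8, 31.4]
grip_width: 0.0237
```

>>> step_arm --increments '[[[0,0.003,0],[0,0,0],1],[[0,0.003,0],[0,0,0],1],[[0,0.003,0],[0,0,0],1],[[0,-0.06,0],[0,0,0],1],[[0,-0.12,0],[0,0,0],1]]' --force 50

```text
clock: 25.8
eef_pos: [0.5296, 0.0729, 0.1768]
tool_rot: [-1.3, 1.055, -1.058]
contact_force: [1.3, 0.4, -0.8]
grip_width: 0.0149
```

```bash
cat >> h.py <<'E'
BC=np.array([.5936,-.1744]);BX=np.array([.9938,.1115]);BY=np.array([-.1115,.9938])
def bk(x,y,z): return np.append(BC+BX*x+BY*y,z)
def spout(i):
    y=np.radians(11.6); return np.array([.505,.1965])+(-.175+.05*i)*np.array([-np.sin(y),np.cos(y)])
def deliver(y,z=.078):
    p,R,o=pose(); print(p,yaw(R),o["grip_width"],o["contact_force"])
    up=p.copy();up[2]=max(.20,p[2])
    q,Q=rows(p,R,lin(up,11.6,bk(.005,y,.20),6.4,6,1)[:5])
    q,Q=rows(q,Q,lin(q,yaw(Q),bk(.005,y,z+.02),6.4,5,1))
E
python3 - <<'E'
from h import *
deliver(-.042)
E
```

```text
[0.52960475 0.07289995 0.17684107] 11.763107595494796 0.014921859809179329 [ 1.2509106   0.4091331  -0.80726197]
[[0.062, -0.0288, 0.0028], [-0.0001, 0.0057, 0.0006], 1]
[[0.124, -0.0287, 0.0056], [-0.0002, 0.0105, 0.0006], 1]
[[0.186, -0.0286, 0.0083], [-0.0002, 0.0154, 0.0006], 1]
[[0.2479, -0.0285, 0.0111], [-0.0002, 0.0202, 0.0006], 1]
[[0.3099, -0.0284, 0.0139], [-0.0002, 0.025, 0.0006], 1]
--
[[0.0123, 0.0255, 0.0015], [0.0, 0.001, 0.0], 1]
[[0.0246, 0.051, 0.003], [0.0, 0.0019, 0.0], 1]
[[0.0369, 0.0765, 0.0046], [0.0, 0.0029, 0.0], 1]
[[0.0492, 0.102, 0.0061], [0.0, 0.0039, 0.0], 1]
[[0.0616, 0.1275, 0.0076], [0.0, 0.0048, 0.0], 1]
--
```

>>> step_arm --increments '[[[0.062,-0.029,0.003],[0,0.006,0],1],[[0.124,-0.029,0.006],[0,0.01,0],1],[[0.186,-0.029,0.008],[0,0.015,0],1],[[0.248,-0.029,0.011],[0,0.02,0],1],[[0.31,-0.029,0.014],[0,0.025,0],1]]'

```text
clock: 26.3
eef_pos: [0.5903, -0.1666, 0.2001]
tool_rot: [-1.267, 1.115, -1.117]
contact_force: [0.7, -0.0, -0.6]
grip_width: 0.0145
```

>>> step_arm --increments '[[[0.012,0.025,0.0015],[0,0.001,0],1],[[0.025,0.051,0.003],[0,0.002,0],1],[[0.037,0.076,0.0045],[0,0.003,0],1],[[0.049,0.102,0.006],[0,0.004,0],1],[[0.062,0.127,0.0075],[0,0.005,0],1]]'

```text
clock: 26.8
eef_pos: [0.6021, -0.2155, 0.097]
tool_rot: [-1.261, 1.128, -1.128]
contact_force: [-0.4, -0.1, -0.2]
grip_width: 0.0148
```

```bash
python3 - <<'E'
from h import *
p,R,o=pose(); print(p,yaw(R),o["grip_width"],o["contact_force"]); 
d=(p[:2]-BC); print("basket local",d@BX,d@BY)
E
```

```text
[ 0.60210389 -0.21545011  0.09698618] 6.322214964465843 0.014836682592539679 [-0.43214841 -0.13295387 -0.17425986]
basket local 0.0038740820638241084 -0.04174378478697591
```

>>> step_arm --increments '[[[0,0.012,0],[0,0,0],1],[[0,0.024,0],[0,0,0],1],[[0,0.024,0],[0,0,0],1],[[0,0.024,0],[0,0,0],0.3],[[0,0.024,0],[0,0,0],0.3]]'

```text
clock: 27.3
eef_pos: [0.6036, -0.2152, 0.0793]
tool_rot: [-1.259, 1.125, -1.129]
contact_force: [1.4, 0.6, 0.8]
grip_width: 0.0296
```

>>> step_arm --increments '[[[0,0,0],[0,0,0],0.3],[[0,-0.03,0],[0,0,0],0.3],[[0,-0.08,0],[0,0,0],0.3],[[0,-0.13,0],[0,0,0],0.3],[[0,-0.16,0],[0,0,0],0.3]]'

```text
clock: 27.8
eef_pos: [0.6044, -0.2154, 0.2117]
tool_rot: [-1.258, 1.121, -1.132]
contact_force: [0.3, -0.0, -0.3]
grip_width: 0.0299
```

```bash
cat >> h.py <<'E'
def fetch(i):
    p,R,o=pose(); print(p,yaw(R),o["grip_width"])
    x,y=spout(i); q,Q=rows(p,R,lin(p,yaw(R),[x,y,.19],11.6,10,.3)[:5])
    q,Q=rows(q,Q,lin(q,yaw(Q),[x,y,.19],11.6,5,.3))
E
python3 - <<'E'
from h import *
fetch(2)
E
```

```text
[ 0.60438167 -0.21538525  0.21165118] 6.369192639328547 0.029891071851129773
[[-0.0432, 0.0025, -0.0058], [-0.0019, -0.0029, 0.0012], 0.3]
[[-0.0864, 0.005, -0.0116], [-0.0019, -0.0058, 0.0012], 0.3]
[[-0.1297, 0.0075, -0.0174], [-0.0019, -0.0087, 0.0012], 0.3]
[[-0.1729, 0.0101, -0.0232], [-0.0019, -0.0116, 0.0012], 0.3]
[[-0.2161, 0.0126, -0.029], [-0.0019, -0.0145, 0.0012], 0.3]
--
[[-0.0434, 0.0027, -0.0038], [0.0, -0.0029, 0.0], 0.3]
[[-0.0869, 0.0054, -0.0076], [0.0, -0.0058, 0.0], 0.3]
[[-0.1303, 0.0081, -0.0114], [0.0, -0.0087, 0.0], 0.3]
[[-0.1737, 0.0108, -0.0152], [0.0, -0.0116, 0.0], 0.3]
[[-0.2171, 0.0135, -0.019], [0.0, -0.0145, 0.0], 0.3]
--
```

>>> step_arm --increments '[[[-0.043,0.0025,-0.006],[-0.002,-0.003,0.001],0.3],[[-0.086,0.005,-0.012],[-0.002,-0.006,0.001],0.3],[[-0.13,0.0075,-0.017],[-0.002,-0.009,0.001],0.3],[[-0.173,0.01,-0.023],[-0.002,-0.012,0.001],0.3],[[-0.216,0.0125,-0.029],[-0.002,-0.0145,0.001],0.3]]'

```text
clock: 28.3
eef_pos: [0.5617, -0.045, 0.2017]
tool_rot: [-1.28, 1.092, -1.094]
contact_force: [0.9, 0.3, 1.4]
grip_width: 0.0303
```

>>> step_arm --increments '[[[-0.043,0.003,-0.004],[0,-0.003,0],0.3],[[-0.087,0.005,-0.0075],[0,-0.006,0],0.3],[[-0.13,0.008,-0.011],[0,-0.009,0],0.3],[[-0.174,0.011,-0.015],[0,-0.012,0],0.3],[[-0.217,0.0135,-0.019],[0,-0.0145,0],0.3]]'

```text
clock: 28.8
eef_pos: [0.5191, 0.1254, 0.1914]
tool_rot: [-1.298, 1.057, -1.06]
contact_force: [0.9, -0.4, -1.4]
grip_width: 0.0299
```

```bash
cat >> h.py <<'E'
def descend(i):
    p,R,o=pose(); print(p,yaw(R),o["grip_width"])
    x,y=spout(i); rows(p,R,lin([x,y,p[2]],11.6,[x,y,.10],11.6,4,.3,1))
E
python3 - <<'E'
from h import *
descend(2)
t=cam("top"); b=crop(t,335,130,410,215,5); cv2.imwrite("pics/k1.png",np.clip(b*1.4,0,255).astype('u1'))
E
```

```text
[0.51908386 0.12540087 0.19140867] 11.63390393185174 0.0299030725902548
[[0.0031, 0.0286, 0.0006], [-0.0005, 0.0002, 0.0004], 0.3]
[[0.0031, 0.0571, 0.0005], [-0.0005, 0.0002, 0.0004], 0.3]
[[0.003, 0.0857, 0.0005], [-0.0005, 0.0002, 0.0004], 0.3]
[[0.003, 0.1143, 0.0004], [-0.0005, 0.0002, 0.0004], 0.3]
[[0.003, 0.1143, 0.0004], [-0.0005, 0.0002, 0.0004], 0.3]
--
```

View pics/k1.png

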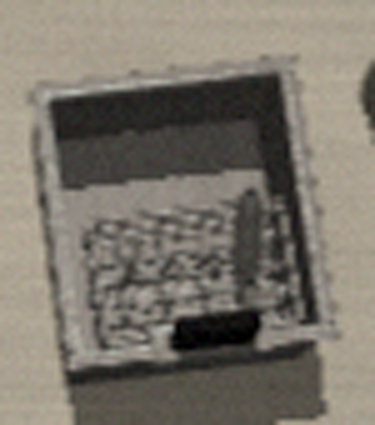

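Spout 1 lies in the basket, at crop (247,240). Next is spout 2.

>>> step_arm --increments '[[[0.003,0.028,0.0005],[0,0,0],0.3],[[0.003,0.057,0.0005],[0,0,0],0.3],[[0.003,0.085,0.0005],[0,0,0],0.3],[[0.003,0.112,0.0005],[0,0,0],0.3],[[0.003,0.112,0.0005],[0,0,0],0.3]]' --force 20

```text
clock: 29.35
eef_pos: [0.5164, 0.127, 0.0994]
tool_rot: [-1.302, 1.059, -1.052]
contact_force: [-0.3, 0.4, -0.0]
grip_width: 0.0298
```

>>> step_arm --increments '[[[0,0,0],[0,0,0],0.5],[[0,0,0],[0,0,0],0.7],[[0,0,0],[0,0,0],1],[[0,0,0],[0,0,0],1],[[0,0,0],[0,0,0],1]]'

```text
clock: 29.85
eef_pos: [0.5184, 0.1274, 0.1008]
tool_rot: [-1.298, 1.056, -1.054]
contact_force: [5.8, 1.2, 3.0]
grip_width: 0.0153
```

>>> step_arm --increments '[[[0,0,0],[0,0,0],0.45],[[0,0,0],[0,0,0],0.45],[[0,0.008,0],[0,0,0],0.45],[[0,0.016,0],[0,0,0],0.45],[[0,0.02,0],[0,0,0],0.45]]'

```text
clock: 30.35
eef_pos: [0.5177, 0.1273, 0.084]
tool_rot: [-1.299, 1.057, -1.053]
contact_force: [-1.4, -0.7, 6.5]
grip_width: 0.0232
```

>>> step_arm --increments '[[[0,0.0015,0],[0,0,0],0.45],[[0,0.003,0],[0,0,0],0.45],[[0,0.0045,0],[0,0,0],0.45],[[0,0.006,0],[0,0,0],0.45],[[0,0.006,0],[0,0,0],0.45]]'

```text
clock: 30.85
eef_pos: [0.5178, 0.1273, 0.0808]
tool_rot: [-1.299, 1.057, -1.054]
contact_force: [-4.7, -1.8, 18.3]
grip_width: 0.023
```

>>> step_arm --increments '[[[0,0.003,0],[0,0,0],0.45],[[0,0.004,0],[0,0,0],1],[[0,0.004,0],[0,0,0],1],[[0,0.004,0],[0,0,0],1],[[0,-0.06,0],[0,0,0],1]]' --force 50

```text
clock: 31.35
eef_pos: [0.5171, 0.1268, 0.124]
tool_rot: [-1.302, 1.058, -1.053]
contact_force: [-0.1, -0.1, -1.3]
grip_width: 0.0146
```

>>> step_arm --increments '[[[0,-0.06,0],[0,0,0],1],[[0,-0.08,0],[0,0,0],1],[[0,-0.1,0],[0,0,0],1],[[0,-0.1,0],[0,0,0],1],[[0,-0.1,0],[0,0,0],1]]'

```text
clock: 31.85
eef_pos: [0.517, 0.1267, 0.2031]
tool_rot: [-1.302, 1.059, -1.053]
contact_force: [-0.7, -0.6, -0.2]
grip_width: 0.0141
```

```bash
python3 - <<'E'
from h import *
deliver(-.014,.085)
E
```

```text
[0.51702055 0.12665738 0.20310156] 11.857405536949827 0.014128721968457481 [-0.74506322 -0.64783437 -0.17064783]
[[0.0677, 0.0005, 0.0035], [0.0013, 0.0062, -0.0004], 1]
[[0.1353, 0.0011, 0.007], [0.0013, 0.0111, -0.0004], 1]
[[0.203, 0.0016, 0.0105], [0.0013, 0.0159, -0.0004], 1]
[[0.2707, 0.0022, 0.014], [0.0013, 0.0207, -0.0004], 1]
[[0.3383, 0.0027, 0.0174], [0.0013, 0.0255, -0.0004], 1]
--
[[0.0134, 0.0239, 0.0018], [0.0, 0.001, 0.0], 1]
[[0.0269, 0.0478, 0.0036], [0.0, 0.0019, 0.0], 1]
[[0.0403, 0.0716, 0.0053], [0.0, 0.0029, 0.0], 1]
[[0.0537, 0.0955, 0.0071], [0.0, 0.0039, 0.0], 1]
[[0.0672, 0.1194, 0.0089], [0.0, 0.0048, 0.0], 1]
--
```

>>> step_arm --increments '[[[0.062,0,0.0035],[0,0.006,0],1],[[0.124,0.001,0.007],[0,0.011,0],1],[[0.186,0.001,0.01],[0,0.016,0],1],[[0.248,0.001,0.014],[0,0.021,0],1],[[0.31,0.001,0.017],[0,0.025,0],1]]'

```text
clock: 32.35
eef_pos: [0.5804, -0.115, 0.1997]
tool_rot: [-1.271, 1.12, -1.11]
contact_force: [1.2, 0.1, -1.0]
grip_width: 0.0148
```

```bash
cat >> h.py <<'E'
def lower(y,z):
    p,R,o=pose(); print(p,yaw(R),o["grip_width"])
    a=bk(.005,y,.2); rows(p,R,[((p+a)/2,down(8),1),(a,down(6.4),1),(bk(.005,y,z+.06),down(6.4),1),(bk(.005,y,z+.02),down(6.4),1),(bk(.005,y,z),down(6.4),1)])
E
python3 - <<'E'
from h import *
lower(-.014,.083)
E
```

```text
[ 0.58043141 -0.11495959  0.19970093] 7.335722333163531 0.014771678432023056
[[0.0467, -0.0003, 0.0064], [0.0022, -0.0037, -0.0007], 1]
[[0.0934, -0.0007, 0.0128], [0.0022, 0.0052, -0.0007], 1]
[[0.0935, 0.0706, 0.0133], [0.0022, 0.0052, -0.0007], 1]
[[0.0937, 0.1206, 0.0137], [0.0022, 0.0052, -0.0007], 1]
[[0.0937, 0.1456, 0.0138], [0.0022, 0.0052, -0.0007], 1]
--
```

>>> step_arm --increments '[[[0.047,0,0.006],[0.002,0,-0.001],1],[[0.093,0,0.013],[0.002,0.005,-0.001],1],[[0.0935,0.06,0.013],[0.002,0.005,-0.001],1],[[0.0935,0.115,0.0135],[0.002,0.005,-0.001],1],[[0.0935,0.145,0.0135],[0.002,0.005,-0.001],1]]'

```text
clock: 32.85
eef_pos: [0.5991, -0.1876, 0.0795]
tool_rot: [-1.261, 1.128, -1.125]
contact_force: [8.1, 1.8, 9.8]
grip_width: 0.0145
```

>>> step_arm --increments '[[[0,0,0],[0,0,0],1],[[0,0,0],[0,0,0],1],[[0,0,0],[0,0,0],0.3],[[0,0,0],[0,0,0],0.3],[[0,0,0],[0,0,0],0.3]]'

```text
clock: 33.35
eef_pos: [0.6008, -0.1875, 0.0803]
tool_rot: [-1.259, 1.126, -1.127]
contact_force: [5.7, 0.8, 0.7]
grip_width: 0.0297
```

>>> step_arm --increments '[[[0,-0.01,0],[0,0,0],0.3],[[0,-0.04,0],[0,0,0],0.3],[[0,-0.08,0],[0,0,0],0.3],[[0,-0.12,0],[0,0,0],0.3],[[0,-0.15,0],[0,0,0],0.3]]'

```text
clock: 33.85
eef_pos: [0.6002, -0.1877, 0.2027]
tool_rot: [-1.259, 1.125, -1.127]
contact_force: [1.3, 0.2, 0.1]
grip_width: 0.0297
```

```bash
python3 - <<'E'
from h import *
fetch(3)
E
```

```text
[ 0.60017501 -0.18767336  0.20274509] 6.40598192203992 0.029704412851861435
[[-0.0459, 0.0016, -0.0062], [-0.0004, -0.0029, 0.0002], 0.3]
[[-0.0919, 0.0031, -0.0124], [-0.0004, -0.0058, 0.0002], 0.3]
[[-0.1378, 0.0047, -0.0186], [-0.0004, -0.0087, 0.0002], 0.3]
[[-0.1838, 0.0062, -0.0247], [-0.0004, -0.0115, 0.0002], 0.3]
[[-0.2297, 0.0078, -0.0309], [-0.0004, -0.0144, 0.0002], 0.3]
--
[[-0.0462, 0.0016, -0.0041], [0.0, -0.0029, 0.0], 0.3]
[[-0.0923, 0.0032, -0.0082], [0.0, -0.0058, 0.0], 0.3]
[[-0.1385, 0.0048, -0.0123], [0.0, -0.0087, 0.0], 0.3]
[[-0.1847, 0.0064, -0.0164], [0.0, -0.0115, 0.0], 0.3]
[[-0.2308, 0.008, -0.0205], [0.0, -0.0144, 0.0], 0.3]
--
```

>>> step_arm --increments '[[[-0.046,0.0015,-0.006],[0,-0.003,0],0.3],[[-0.092,0.003,-0.012],[0,-0.006,0],0.3],[[-0.138,0.0045,-0.0185],[0,-0.009,0],0.3],[[-0.184,0.006,-0.025],[0,-0.0115,0],0.3],[[-0.23,0.008,-0.031],[0,-0.0145,0],0.3]]'

```text
clock: 34.35
eef_pos: [0.5536, -0.0066, 0.1965]
tool_rot: [-1.28, 1.092, -1.093]
contact_force: [0.5, 0.7, 0.7]
grip_width: 0.0299
```

>>> step_arm --increments '[[[-0.046,0.0015,-0.004],[0,-0.003,0],0.3],[[-0.092,0.003,-0.008],[0,-0.006,0],0.3],[[-0.138,0.005,-0.012],[0,-0.009,0],0.3],[[-0.185,0.0065,-0.0165],[0,-0.0115,0],0.3],[[-0.231,0.008,-0.0205],[0,-0.0145,0],0.3]]'

```text
clock: 34.85
eef_pos: [0.5071, 0.1743, 0.1903]
tool_rot: [-1.3, 1.058, -1.059]
contact_force: [1.2, -0.7, 0.2]
grip_width: 0.0298
```

```bash
python3 - <<'E'
from h import *
descend(3)
t=cam("top"); s=cam("side");a=crop(t,335,130,410,215,5);b=crop(s,250,130,380,290,3)[:425]
b=cv2.copyMakeBorder(b,0,425-b.shape[0],0,0,0) if b.shape[0]<425 else b
cv2.imwrite("pics/k2.png",np.clip(np.hstack([a,b])*1.4,0,255).astype('u1'))
E
```

```text
[0.50713711 0.17426413 0.19026874] 11.638139496828874 0.029801962834163462
[[0.0034, 0.0282, 0.003], [0.0002, 0.0002, 0.0005], 0.3]
[[0.0034, 0.0564, 0.003], [0.0002, 0.0002, 0.0005], 0.3]
[[0.0033, 0.0846, 0.003], [0.0002, 0.0002, 0.0005], 0.3]
[[0.0033, 0.1128, 0.003], [0.0002, 0.0002, 0.0005], 0.3]
[[0.0033, 0.1128, 0.003], [0.0002, 0.0002, 0.0005], 0.3]
--
```

View pics/k2.png

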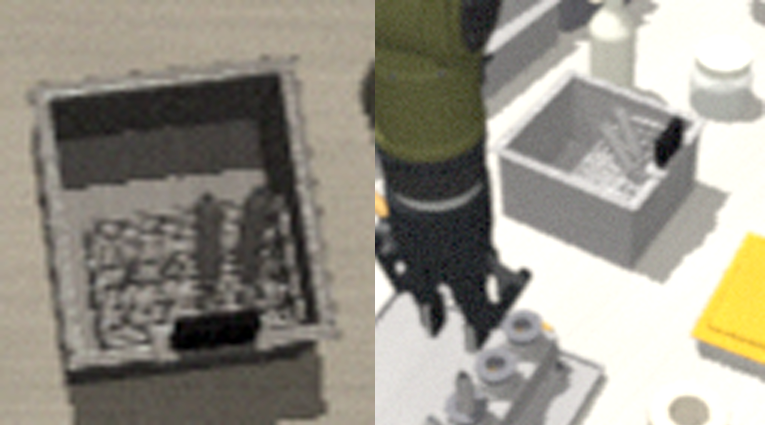

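Both spouts lie in the basket, at crop (207,235) and (257,235), and it still hangs properly. Fittings 1 and 2 are empty. Now spout 3.

>>> step_arm --increments '[[[0.003,0.028,0.003],[0,0,0],0.3],[[0.003,0.056,0.003],[0,0,0],0.3],[[0.003,0.085,0.003],[0,0,0],0.3],[[0.003,0.112,0.003],[0,0,0],0.3],[[0.003,0.112,0.003],[0,0,0],0.3]]' --force 20

```text
clock: 35.45
eef_pos: [0.5067, 0.1727, 0.0979]
tool_rot: [-1.307, 1.059, -1.054]
contact_force: [-0.2, -0.2, 0.9]
grip_width: 0.0299
```

>>> step_arm --increments '[[[0,0,0],[0,0,0],0.5],[[0,0,0],[0,0,0],0.7],[[0,0,0],[0,0,0],1],[[0,0,0],[0,0,0],1],[[0,0,0],[0,0,0],1]]'

```text
clock: 35.95
eef_pos: [0.5093, 0.1731, 0.0998]
tool_rot: [-1.303, 1.056, -1.056]
contact_force: [5.3, 0.1, 0.9]
grip_width: 0.0157
```

>>> step_arm --increments '[[[0,0,0],[0,0,0],0.45],[[0,0,0],[0,0,0],0.45],[[0,0.008,0],[0,0,0],0.45],[[0,0.016,0],[0,0,0],0.45],[[0,0.02,0],[0,0,0],0.45]]'

```text
clock: 36.45
eef_pos: [0.5089, 0.173, 0.0833]
tool_rot: [-1.303, 1.056, -1.056]
contact_force: [-0.7, 0.2, 7.9]
grip_width: 0.0234
```

>>> step_arm --increments '[[[0,0.0015,0],[0,0,0],0.45],[[0,0.003,0],[0,0,0],0.45],[[0,0.0045,0],[0,0,0],0.45],[[0,0.006,0],[0,0,0],0.45],[[0,0.006,0],[0,0,0],0.45]]'

```text
clock: 36.95
eef_pos: [0.509, 0.173, 0.0808]
tool_rot: [-1.302, 1.055, -1.056]
contact_force: [-7.4, -2.5, 24.7]
grip_width: 0.0234
```

>>> step_arm --increments '[[[0,0.003,0],[0,0,0],0.45],[[0,0.004,0],[0,0,0],1],[[0,0.004,0],[0,0,0],1],[[0,0.004,0],[0,0,0],1],[[0,-0.06,0],[0,0,0],1]]' --force 50

```text
clock: 37.45
eef_pos: [0.5084, 0.1725, 0.1241]
tool_rot: [-1.305, 1.057, -1.056]
contact_force: [-0.3, 0.4, -0.6]
grip_width: 0.015
```

>>> step_arm --increments '[[[0,-0.06,0],[0,0,0],1],[[0,-0.08,0],[0,0,0],1],[[0,-0.1,0],[0,0,0],1],[[0,-0.1,0],[0,0,0],1],[[0,-0.1,0],[0,0,0],1]]'

```text
clock: 37.95
eef_pos: [0.5082, 0.1727, 0.2031]
tool_rot: [-1.306, 1.057, -1.055]
contact_force: [0.3, 0.7, -1.5]
grip_width: 0.0146
```

```bash
cat >> h.py <<'E'
def carry(y):
    p,R,o=pose(); print(p,yaw(R),o["grip_width"],o["contact_force"])
    a=bk(.008,y,.2); n=np.linalg.norm(a-p); L=lin(p,yaw(R),a,6.4,10,1); rows(p,R,L[:5]); print(n)
    rows(*L[4][:2],L[5:])
E
python3 - <<'E'
from h import *
carry(.014)
E
```

```text
[0.50824716 0.17273091 0.2031441 ] 11.854434133762513 0.014622844348350645 [ 0.30474298  0.73046772 -1.48469549]
[[0.043, 0.0005, 0.0027], [0.0018, 0.003, 0.001], 1]
[[0.086, 0.001, 0.0054], [0.0018, 0.0061, 0.001], 1]
[[0.129, 0.0015, 0.0081], [0.0018, 0.0091, 0.001], 1]
[[0.172, 0.002, 0.0108], [0.0018, 0.0121, 0.001], 1]
[[0.215, 0.0025, 0.0135], [0.0018, 0.0152, 0.001], 1]
--
0.34477079867331273
[[0.0428, 0.0004, 0.0047], [0.0, 0.003, 0.0], 1]
[[0.0857, 0.0008, 0.0095], [0.0, 0.0061, 0.0], 1]
[[0.1285, 0.0012, 0.0142], [0.0, 0.0091, 0.0], 1]
[[0.1713, 0.0016, 0.0189], [0.0, 0.0121, 0.0], 1]
[[0.2142, 0.002, 0.0237], [0.0, 0.0152, 0.0], 1]
--
```

>>> step_arm --increments '[[[0.043,0,0.003],[0.002,0.003,0.001],1],[[0.086,0.001,0.0055],[0.002,0.006,0.001],1],[[0.129,0.0015,0.008],[0.002,0.009,0.001],1],[[0.172,0.002,0.011],[0.002,0.012,0.001],1],[[0.215,0.0025,0.0135],[0.002,0.015,0.001],1]]'

```text
clock: 38.45
eef_pos: [0.5532, 0.0053, 0.1995]
tool_rot: [-1.282, 1.093, -1.089]
contact_force: [1.7, 0.2, -1.7]
grip_width: 0.0148
```

>>> step_arm --increments '[[[0.043,0,0.005],[0,0.003,0],1],[[0.086,0.001,0.0095],[0,0.006,0],1],[[0.1285,0.001,0.014],[0,0.009,0],1],[[0.171,0.0015,0.019],[0,0.012,0],1],[[0.214,0.002,0.0235],[0,0.015,0],1]]'

```text
clock: 38.95
eef_pos: [0.5981, -0.1618, 0.1954]
tool_rot: [-1.263, 1.131, -1.123]
contact_force: [1.3, -0.0, -1.2]
grip_width: 0.0146
```

```bash
cat >> h.py <<'E'
def lower2(y,z):
    p,R,o=pose(); print(p,yaw(R),o["grip_width"])
    a=bk(.008,y,p[2]); rows(p,R,[(bk(.008,y,p[2]+(z-p[2])*k),down(6.4),1) for k in(0,.35,.7,.9,1)])
E
python3 - <<'E'
from h import *
lower2(.014,.09)
E
```

```text
[ 0.59806273 -0.16179882  0.19539853] 6.419631234040558 0.014646402072205729
[[-0.0025, -0.0, 0.0027], [0.0017, 0.0001, -0.0006], 1]
[[-0.0024, 0.0461, 0.0029], [0.0017, 0.0001, -0.0006], 1]
[[-0.0023, 0.0922, 0.0032], [0.0017, 0.0001, -0.0006], 1]
[[-0.0023, 0.1186, 0.0033], [0.0017, 0.0001, -0.0006], 1]
[[-0.0022, 0.1317, 0.0034], [0.0017, 0.0001, -0.0006], 1]
--
```

>>> step_arm --increments '[[[-0.0025,0,0.003],[0.002,0,-0.001],1],[[-0.0025,0.046,0.003],[0.002,0,-0.001],1],[[-0.0025,0.092,0.003],[0.002,0,-0.001],1],[[-0.0025,0.118,0.003],[0.002,0,-0.001],1],[[-0.0025,0.132,0.003],[0.002,0,-0.001],1]]'

```text
clock: 39.45
eef_pos: [0.5972, -0.1581, 0.0859]
tool_rot: [-1.263, 1.129, -1.123]
contact_force: [4.2, 1.0, 4.4]
grip_width: 0.0147
```

>>> step_arm --increments '[[[0,0,0],[0,0,0],1],[[0,0,0],[0,0,0],1],[[0,0,0],[0,0,0],0.3],[[0,0,0],[0,0,0],0.3],[[0,0,0],[0,0,0],0.3]]'

```text
clock: 39.95
eef_pos: [0.5995, -0.1583, 0.0882]
tool_rot: [-1.26, 1.125, -1.126]
contact_force: [4.8, 1.8, 6.1]
grip_width: 0.0299
```

>>> step_arm --increments '[[[0,-0.01,0],[0,0,0],0.3],[[0,-0.04,0],[0,0,0],0.3],[[0,-0.08,0],[0,0,0],0.3],[[0,-0.12,0],[0,0,0],0.3],[[0,-0.14,0],[0,0,0],0.3]]'

```text
clock: 40.45
eef_pos: [0.5994, -0.1587, 0.2037]
tool_rot: [-1.259, 1.124, -1.128]
contact_force: [1.4, -1.3, -0.2]
grip_width: 0.0298
```

```bash
python3 - <<'E'
from h import *
fetch(4)
E
```

```text
[ 0.59943263 -0.15873476  0.20370731] 6.442380792332336 0.029754383222823408
[[-0.0486, 0.0016, -0.007], [-0.0008, -0.0029, 0.0004], 0.3]
[[-0.0971, 0.0033, -0.0141], [-0.0008, -0.0057, 0.0004], 0.3]
[[-0.1457, 0.0049, -0.0211], [-0.0008, -0.0086, 0.0005], 0.3]
[[-0.1943, 0.0065, -0.0281], [-0.0008, -0.0115, 0.0005], 0.3]
[[-0.2428, 0.0081, -0.0352], [-0.0008, -0.0143, 0.0005], 0.3]
--
[[-0.0488, 0.0017, -0.0048], [0.0, -0.0029, 0.0], 0.3]
[[-0.0977, 0.0034, -0.0097], [0.0, -0.0057, 0.0], 0.3]
[[-0.1465, 0.0051, -0.0145], [0.0, -0.0086, 0.0], 0.3]
[[-0.1953, 0.0069, -0.0193], [0.0, -0.0115, 0.0], 0.3]
[[-0.2441, 0.0086, -0.0242], [0.0, -0.0143, 0.0], 0.3]
--
```

>>> step_arm --increments '[[[-0.0485,0.0015,-0.007],[0,-0.003,0],0.3],[[-0.097,0.003,-0.014],[0,-0.006,0],0.3],[[-0.1455,0.005,-0.021],[0,-0.0085,0],0.3],[[-0.194,0.0065,-0.028],[0,-0.0115,0],0.3],[[-0.243,0.008,-0.035],[0,-0.0145,0],0.3]]'

```text
clock: 40.95
eef_pos: [0.5482, 0.0322, 0.1973]
tool_rot: [-1.28, 1.091, -1.094]
contact_force: [1.4, -0.5, 0.6]
grip_width: 0.0298
```

>>> step_arm --increments '[[[-0.049,0.0015,-0.005],[0,-0.003,0],0.3],[[-0.098,0.0035,-0.0095],[0,-0.006,0],0.3],[[-0.1465,0.005,-0.0145],[0,-0.0085,0],0.3],[[-0.195,0.007,-0.0195],[0,-0.0115,0],0.3],[[-0.244,0.0085,-0.024],[0,-0.0145,0],0.3]]'

```text
clock: 41.45
eef_pos: [0.4971, 0.2226, 0.1905]
tool_rot: [-1.301, 1.057, -1.06]
contact_force: [0.0, 0.6, -0.5]
grip_width: 0.0299
```

```bash
python3 - <<'E'
from h import *
descend(4)
E
```

```text
[0.49706851 0.22257274 0.1904771 ] 11.641470744541012 0.029906936898429874
[[0.0026, 0.0283, 0.0032], [0.0001, 0.0002, 0.0009], 0.3]
[[0.0025, 0.0566, 0.0032], [0.0001, 0.0002, 0.0009], 0.3]
[[0.0024, 0.0848, 0.0032], [0.0001, 0.0002, 0.0009], 0.3]
[[0.0023, 0.1131, 0.0032], [0.0001, 0.0002, 0.0009], 0.3]
[[0.0023, 0.1131, 0.0032], [0.0001, 0.0002, 0.0009], 0.3]
--
```

>>> step_arm --increments '[[[0.0025,0.028,0.004],[0,0,0.001],0.3],[[0.0025,0.056,0.004],[0,0,0.001],0.3],[[0.0025,0.085,0.004],[0,0,0.001],0.3],[[0.0025,0.112,0.004],[0,0,0.001],0.3],[[0.0025,0.112,0.004],[0,0,0.001],0.3]]' --force 20

```text
clock: 41.95
eef_pos: [0.4976, 0.2194, 0.0984]
tool_rot: [-1.305, 1.062, -1.057]
contact_force: [-0.0, 0.2, 0.1]
grip_width: 0.0303
```

>>> step_arm --increments '[[[0,0,0],[0,0,0],0.5],[[0,0,0],[0,0,0],0.7],[[0,0,0],[0,0,0],1],[[0,0,0],[0,0,0],1],[[0,0,0],[0,0,0],1]]'

```text
clock: 42.45
eef_pos: [0.4997, 0.22, 0.1]
tool_rot: [-1.301, 1.059, -1.059]
contact_force: [5.1, 1.1, 1.9]
grip_width: 0.0156
```

>>> step_arm --increments '[[[0,0,0],[0,0,0],0.45],[[0,0,0],[0,0,0],0.45],[[0,0.008,0],[0,0,0],0.45],[[0,0.016,0],[0,0,0],0.45],[[0,0.02,0],[0,0,0],0.45]]'

```text
clock: 42.95
eef_pos: [0.4992, 0.2199, 0.0834]
tool_rot: [-1.302, 1.06, -1.058]
contact_force: [-1.1, -1.0, 7.6]
grip_width: 0.0233
```

>>> step_arm --increments '[[[0,0.0015,0],[0,0,0],0.45],[[0,0.003,0],[0,0,0],0.45],[[0,0.0045,0],[0,0,0],0.45],[[0,0.006,0],[0,0,0],0.45],[[0,0.006,0],[0,0,0],0.45]]'

```text
clock: 43.45
eef_pos: [0.4993, 0.2199, 0.0808]
tool_rot: [-1.301, 1.059, -1.059]
contact_force: [-6.0, -3.6, 23.7]
grip_width: 0.0233
```

>>> step_arm --increments '[[[0,0.003,0],[0,0,0],0.45],[[0,0.004,0],[0,0,0],1],[[0,0.004,0],[0,0,0],1],[[0,0.004,0],[0,0,0],1],[[0,-0.06,0],[0,0,0],1]]' --force 50

```text
clock: 43.95
eef_pos: [0.4989, 0.2193, 0.1241]
tool_rot: [-1.304, 1.06, -1.059]
contact_force: [-0.2, -0.4, -0.8]
grip_width: 0.0149
```

>>> step_arm --increments '[[[0,-0.06,0],[0,0,0],1],[[0,-0.08,0],[0,0,0],1],[[0,-0.1,0],[0,0,0],1],[[0,-0.1,0],[0,0,0],1],[[0,-0.1,0],[0,0,0],1]]'

```text
clock: 44.45
eef_pos: [0.4988, 0.2194, 0.2031]
tool_rot: [-1.305, 1.061, -1.058]
contact_force: [0.1, -0.3, -1.2]
grip_width: 0.0146
```

```bash
python3 - <<'E'
from h import *
carry(.040)
E
```

```text
[0.49882377 0.21944022 0.20310163] 11.609551136850152 0.014587074658173691 [ 0.10829222 -0.30530092 -1.2432403 ]
[[0.0457, 0.0005, 0.0031], [0.0019, 0.0029, 0.001], 1]
[[0.0914, 0.001, 0.0063], [0.0019, 0.0058, 0.001], 1]
[[0.1372, 0.0015, 0.0094], [0.0019, 0.0087, 0.001], 1]
[[0.1829, 0.002, 0.0126], [0.0019, 0.0116, 0.001], 1]
[[0.2286, 0.0025, 0.0157], [0.0019, 0.0145, 0.001], 1]
--
0.3666244908958914
[[0.0455, 0.0004, 0.0052], [0.0, 0.0029, 0.0], 1]
[[0.0911, 0.0008, 0.0104], [0.0, 0.0058, 0.0], 1]
[[0.1366, 0.0012, 0.0157], [0.0, 0.0087, 0.0], 1]
[[0.1821, 0.0016, 0.0209], [0.0, 0.0116, 0.0], 1]
[[0.2276, 0.0019, 0.0261], [0.0, 0.0145, 0.0], 1]
--
```

>>> step_arm --increments '[[[0.0455,0,0.003],[0.002,0.003,0.001],1],[[0.0915,0.001,0.006],[0.002,0.006,0.001],1],[[0.137,0.0015,0.0095],[0.002,0.0085,0.001],1],[[0.183,0.002,0.0125],[0.002,0.0115,0.001],1],[[0.2285,0.0025,0.0155],[0.002,0.0145,0.001],1]]'

```text
clock: 44.95
eef_pos: [0.5468, 0.0414, 0.1995]
tool_rot: [-1.281, 1.095, -1.091]
contact_force: [0.7, 0.1, -0.8]
grip_width: 0.0148
```

>>> step_arm --increments '[[[0.0455,0,0.005],[0,0.003,0],1],[[0.091,0,0.0105],[0,0.006,0],1],[[0.1365,0.001,0.0155],[0,0.0085,0],1],[[0.182,0.001,0.021],[0,0.0115,0],1],[[0.2275,0.001,0.026],[0,0.0145,0],1]]'

```text
clock: 45.45
eef_pos: [0.5949, -0.1364, 0.1963]
tool_rot: [-1.263, 1.132, -1.124]
contact_force: [0.6, 0.8, -0.3]
grip_width: 0.0146
```

```bash
python3 - <<'E'
from h import *
lower2(.038,.095)
E
```

```text
[ 0.59485697 -0.13635935  0.19626535] 6.354470306365173 0.014550181473679178
[[-0.0004, -0.0, 0.0031], [0.0018, -0.0003, -0.0005], 1]
[[-0.0004, 0.0443, 0.0034], [0.0018, -0.0003, -0.0005], 1]
[[-0.0003, 0.0886, 0.0036], [0.0018, -0.0003, -0.0005], 1]
[[-0.0003, 0.1139, 0.0038], [0.0018, -0.0003, -0.0005], 1]
[[-0.0002, 0.1266, 0.0039], [0.0018, -0.0003, -0.0005], 1]
--
```

>>> step_arm --increments '[[[0,0,0.008],[0.002,0,0],1],[[0,0.044,0.008],[0.002,0,0],1],[[0,0.088,0.008],[0.002,0,0],1],[[0,0.112,0.008],[0.002,0,0],1],[[0,0.125,0.008],[0.002,0,0],1]]'

```text
clock: 45.95
eef_pos: [0.5978, -0.1344, 0.0921]
tool_rot: [-1.261, 1.132, -1.122]
contact_force: [-1.0, 0.2, -0.6]
grip_width: 0.0145
```

>>> step_arm --increments '[[[0,0,0],[0,0,0],1],[[0,0,0],[0,0,0],1],[[0,0,0],[0,0,0],0.3],[[0,0,0],[0,0,0],0.3],[[0,0,0],[0,0,0],0.3]]'

```text
clock: 46.45
eef_pos: [0.5987, -0.1346, 0.0934]
tool_rot: [-1.26, 1.131, -1.123]
contact_force: [1.1, 0.3, 0.2]
grip_width: 0.0299
```

>>> step_arm --increments '[[[0,-0.01,0],[0,0,0],0.3],[[0,-0.05,0],[0,0,0],0.3],[[0,-0.1,0],[0,0,0],0.3],[[0,-0.16,0],[0,0,0],0.3],[[0,-0.22,0],[0,0,0],0.3]]'

```text
clock: 46.95
eef_pos: [0.5989, -0.135, 0.272]
tool_rot: [-1.26, 1.13, -1.124]
contact_force: [2.1, -0.6, -0.3]
grip_width: 0.0299
```

>>> step_arm --increments '[[[-0.05,0,-0.01],[0,0,0],0.3],[[-0.1,0,-0.02],[0,0,0],0.3],[[-0.15,0,-0.04],[0,0,0],0.3],[[-0.2,0,-0.06],[0,0,0],0.3],[[-0.2,0,-0.06],[0,0,0],0.3]]'

```text
clock: 47.45
eef_pos: [0.5314, 0.0222, 0.2741]
tool_rot: [-1.26, 1.127, -1.119]
contact_force: [-0.3, -0.3, 0.1]
grip_width: 0.0296
```

```bash
python3 - <<'E'
from h import *
t=cam("top"); s=cam("side");p,R,o=pose();print(p,o["contact_force"])
a=crop(t,335,130,410,215,5);b=crop(s,180,130,380,340,2)
b=b[:425] if b.shape[0]>=425 else cv2.copyMakeBorder(b,0,425-b.shape[0],0,0,0)
cv2.imwrite("pics/k3.png",np.clip(np.hstack([a,b])*1.4,0,255).astype('u1'))
E
```

```text
[0.53356245 0.01927857 0.27384867] [ 0.19214419  0.37277028 -0.35293562]
```

View pics/k3.png

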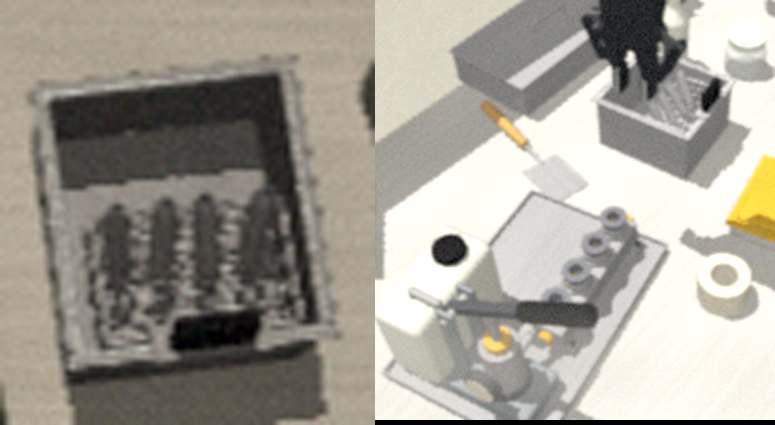

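All four spouts lie in the basket, at crop x≈115, 162, 206 and 260. The fittings are empty and the lever is at rest, with the bystanders in place. Handing in.

```bash
python3 - <<'E'
from plant import bot
print(bot.close_job(), bot.observe()["clock"])
E
```

```text
the job is handed in; nothing more can be done
the job is handed in; nothing more can be done
```

I gave the pump lever four full strokes with all four spouts plugged in, hung the grey wire basket on the pan's near rim, and put all four spouts in it. The job is handed in; no verdict was reported.

**Final checks:** The last picture showed all four spouts in the basket, the fittings empty and the lever back up. The bystanders in view (spatula, label roll, dish, tub) looked in place; I did not measure them or check the bottle. The gripper was clear of everything.

**Things that were not clean or not checked:**
- **Hard second stroke:** it pressed on the lever stop at 81 N, under the 120 N wrist limit. I slowed the later strokes.
- **Contact at the basket:** while lowering spouts 2 and 3 I felt brief contacts of up to about 12 N, probably against the basket's grip block. The basket still hung level in the last picture.
- **Not measured:** I judged the lever's full return by eye, after strokes 1 and 4 only. I also judged the basket's final tilt and height by eye.
- **Camera disagreement:** the two views differed by 3 to 7 mm. I settled the pan rim's position in the slot direction by touch, and confirmed each spout's position across the row by closing softly on it.

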